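# Check the balance, weigh in the sample tins and load the carrier

## Task

Check the balance first: with its pan empty press the tare key fully down, stand the steel check weight upright in the centre of the pan, let go and leave it until the reading has been steady for two seconds, then put it back into the pocket of its case. After that weigh in the lidded aluminium sample tins that stand on the worktop, one at a time from the smallest to the largest: stand each upright in the centre of the pan, let go for two steady seconds, and put it down into the carrier pocket that fits it before taking the next. Set things down gently, so that the pan never hits its overload stop, and leave the timer and the carton at the back where they are.

Things in the scene. Friction and masses are not known exactly. Their poses are not given: they have to be found in the camera images.
- tare_key (a joint): the balance's tare key, a grey rectangular key 30 x 42 mm on the console to the right of the display; slides straight down: 0 m up, 0.004 m fully down; sprung, about 1.2 N to start it and 4 N fully down, comes up again by itself
- key_top (a point): centre of the tare key's top face, about 56 mm above the worktop; turns with the balance
- pan (a joint): sink of the balance's sprung pan: 0 m empty, about 1 mm per newton of load (1 N/mm spring, well damped), so 1 to 5 mm under the things weighed here; its overload stop is at 0.009 m
- pan_top (a point): centre of the top face of the round steel weighing pan (124 mm across, with a ring engraved round its centre), 75 mm above the worktop when empty; x points away from the console towards the balance's rear, y to the balance's left, z up. The balance is a fixed low white and grey box, 200 mm deep, 180 mm wide, 46 mm high; the pan lies on its rear part, the console with display and key in front at 97 mm from the pan's centre
- weight_mid (a point): the steel check weight of 500 g: a plain cylinder 38 mm across up to 60 mm height, then a neck and a 27 mm knob, 79 mm high in all; this point is on its axis half-way up (39.5 mm above its base), z along the axis. It starts standing in its case
- case_pocket (a point): centre of the floor of the round pocket in the check weight's small dark wooden case (fixed; 90 x 90 x 32 mm, its lid folded out flat on the side of the pocket's +y, 20 mm high); floor 8 mm above the worktop, pocket 48 mm across and 24 mm deep
- tin_40_mid (a point): a round lidded aluminium sample tin, straight-sided, 40 mm across and 42 mm high, about 0.10 kg, its contents low inside; this point is on its axis half-way up (21 mm above its base), z along the axis. May be absent
- tin_48_mid (a point): a round lidded aluminium sample tin, straight-sided, 48 mm across and 48 mm high, about 0.14 kg, its contents low inside; this point is on its axis half-way up (24 mm above its base), z along the axis. May be absent
- tin_56_mid (a point): a round lidded aluminium sample tin, straight-sided, 56 mm across and 54 mm high, about 0.20 kg, its contents low inside; this point is on its axis half-way up (27 mm above its base), z along the axis. May be absent
- tin_64_mid (a point): a round lidded aluminium sample tin, straight-sided, 64 mm across and 60 mm high, about 0.30 kg, its contents low inside; this point is on its axis half-way up (30 mm above its base), z along the axis. May be absent
- pocket_40 (a point): centre of the floor of the first and narrowest round pocket, 48 mm across and 16 mm deep, meant for the 40 mm tin; floor 8 mm above the worktop; z up, y along the row towards the narrowest pocket, x across the row. The four pockets stand in one row in the carrier, a fixed grey block 92 x 300 x 24 mm with a wire lug at each end, at pitches 62, 70 and 78 mm
- pocket_48 (a point): centre of the floor of the second round pocket, 56 mm across and 16 mm deep, meant for the 48 mm tin; floor 8 mm above the worktop; z up, y along the row towards the narrowest pocket, x across the row. The four pockets stand in one row in the carrier, a fixed grey block 92 x 300 x 24 mm with a wire lug at each end, at pitches 62, 70 and 78 mm
- pocket_56 (a point): centre of the floor of the third round pocket, 64 mm across and 16 mm deep, meant for the 56 mm tin; floor 8 mm above the worktop; z up, y along the row towards the narrowest pocket, x across the row. The four pockets stand in one row in the carrier, a fixed grey block 92 x 300 x 24 mm with a wire lug at each end, at pitches 62, 70 and 78 mm
- pocket_64 (a point): centre of the floor of the fourth and widest round pocket, 72 mm across and 16 mm deep, meant for the 64 mm tin; floor 8 mm above the worktop; z up, y along the row towards the narrowest pocket, x across the row. The four pockets stand in one row in the carrier, a fixed grey block 92 x 300 x 24 mm with a wire lug at each end, at pitches 62, 70 and 78 mm
- lab_timer: a white square timer 63 x 63 x 21 mm lying on the worktop, a bystander; origin under its centre
- supply_carton: the loose cardboard carton, 62 x 81 x 64 mm at the back, a bystander; origin under its centre
Not all that is in view belongs to the job. Leave any turquoise or yellow look-alike of the part that bears tin_48_mid alone.

How it is judged:
By the outcome, as a careful person would: the job done as asked, in the order asked, and still so for the second after the job is handed in, with the robot touching nothing.
Of tin_40, tin_48, tin_56, tin_64 only 2 to 3 are there at a start; the rules pass over those that are not, and their reading is None.
At some moment in a run one of tin_40, tin_48, tin_56, tin_64 may be knocked a few centimetres aside while the robot is not near it.
It also fails if it takes over 210 s, if anything falls off the work surface, if the arm or the gripper's body presses on something with over 40 N, if the wrist force passes 120 N, or if a joint passes its speed limit or range.

## Robot

A 6-joint arm with a two-finger parallel gripper is mounted at the origin on a cart in front of the work surface, level with it; the furniture and walls round the work are solid. World frame = base frame: x ahead of the robot, y to its left, z up, the work surface at z = 0. Lengths are in m, angles in rad, forces in N, time in s.
With the tool pointing down it reaches from about 0.375 to 0.975 m from the base axis. Payload 3.8 kg.
Tool frame: the origin (TCP) lies midway between the tips of the shut fingers; the grasp point (between the pads) lies 19 mm behind it; z points along the fingers, y is the line along which they close (so a half turn about z gives the same grasp; the last joint's range is limited). The gripper opens to 85 mm and grips with 20 to 120 N. Pads are 22 mm wide; open, the fingers measure 114 mm over their backs; the gripper's body (76 mm by 85 mm) begins 54 mm behind the grasp point. The pads swing forward as they close: fully open they stand 13 mm farther back than shut.
Start: joints at [-0.037, 0.264, 1.604, -0, 1.274, -0.037], TCP at [0.675, -0, 0.231] pointing down, gripper open.
Joint ranges: [-2.63, 2.63], [-0.94, 2.18], [0.31, 2.57], [-1.31, 4.45], [0, 2.66], [-2.55, 2.55]. Speed limits (rad/s): [2.57, 2.57, 3.14, 3.14, 3.14, 3.14].

## Interface

Orientations are given as a rotation vector (axis times angle).
In Python, from workcell import read_state, vision, ticket gives the robot as it stands. The module is installed in compiled form; this text tells all that it offers.
- The arm moves only by the tool jog_arm, never from a script. Its arguments are lists of equal length, an entry for each row: "turn": the turn, a rotation vector about the tool's x, y, z in rad, a list of three; "delta_pos": the shift along the tool's x, y, z in m, a list of three; "gripper": the finger opening in m, from 0 to 0.0854. In form: {"turn": [[rx, ry, rz], ...], "delta_pos": [[dx, dy, dz], ...], "gripper": [gripper, ...]}. A call has 1 to 20 rows; each row shifts and turns the commanded pose from where the row before left it, along the tool's axes as they then stand; what a row does not reach is not made up. A row lasts 1/12 s, in which the tool goes at most 41.7 mm and 7.16 degrees, less where a joint would pass 70% of its speed; a pose out of reach is approached as far as the arm can. A call with a gripper value outside its range is refused whole. The fingers move at their own pace and stop on an object; "grip_force" is the grip in N (left out, the last holds). Time passes only in rows, so rows that do not move let the fingers close. It gives the time, the measured TCP pose, the force, the opening and the grip force at its end, in the units of the state.
- read_state(): the state, without advancing time (a new reading comes with each control period).
- vision.read_camera(name): name is "scene" or "side" or "wrist"; returns the picture (400x640x3 uint8, red, green, blue); there is no depth.
- vision.calibration(name): a dict with "vfov" (degrees; the focal length in pixels is half the picture's height over the tangent of half this angle, whatever the lens; pixels are square), "cx", "cy" (the principal point, pixels), "dist" ([k1, k2, p1, p2, k3] as OpenCV has them; the pictures are not rectified), "R" (3x3) and "t" (3): a world point X has camera coordinates R X + t; the wrist camera has in their place "mount" (4x4, takes a point from camera to tool coordinates, whose origin is the TCP and whose axes are the flange's). Camera axes: x right, y down, z forward; pixel columns grow to the right and rows downward; lengths in m; the calibration is good to about 2 mm. A picture is of the moment at which its call begins: read the wrist's pose just before it. calibration takes no time and is no camera call.
- ticket.finish_job(): hands the job in; it is judged then, once.
The state is a dict: "time": time; "q": joint angles; "joint_vel": joint speeds; "joint_torque": joint torques, N m; "tool_pos": TCP position; "tcp_rot": TCP orientation; "wrist_force": force on the tool from outside, world axes, zero at the start; "torque": the same for the moment, N m; "width": opening from 0.0 (shut) to 1.0 (fully open); "grip_force": force on a finger pad.
Only numpy, scipy, OpenCV 4.12 (cv2) and the standard library are available. Lean on these libraries where they do the work, as an engineer would, in place of code of your own. Each camera call takes 0.05 s, during which the arm holds its last target. There are 200 camera calls.

## Working session

There is one attempt and no reset: what is moved stays moved. The work goes in short steps, Python scripts to look and compute and a tool call to move; the robot and the scene stay as the last step left them, time stands still between calls to the robot, and variables do not carry over. Pictures are saved under pics/ and viewed, at most 14 in all, crops included, and the job is handed in when it is done.

Besides the shell and the picture viewer there is one more tool, called after "Emit:" by a JSON object that holds its "method" and its "body". jog_arm: Moves the arm, as the interface text tells. Its arguments: {"type":"object","properties":{"turn":{"type":"array","items":{"type":"array","items":{"type":"number"}}},"delta_pos":{"type":"array","items":{"type":"array","items":{"type":"number"}}},"gripper":{"type":"array","items":{"type":"number"}},"grip_force":{"type":"number"}},"required":["turn","delta_pos","gripper"]}

```bash
mkdir -p pics && cat > h.py <<'E'
import numpy as np, cv2
from workcell import read_state, vision, ticket
from scipy.spatial.transform import Rotation as Rn
def K(c):
    f=200/np.tan(np.radians(c["vfov"])/2)
    return np.array([[f,0,c["cx"]],[0,f,c["cy"]],[0,0,1.]])
def pose(name,st=None):
    c=vision.calibration(name)
    if name=="wrist":
        st=st or read_state()
        T=np.eye(4);T[:3,:3]=Rn.from_rotvec(st["tcp_rot"]).as_matrix();T[:3,3]=st["tool_pos"]
        W=np.linalg.inv(T@np.array(c["mount"]));return c,W[:3,:3],W[:3,3]
    return c,np.array(c["R"]),np.array(c["t"])
def px2w(name,pts,z,st=None):
    c,R,t=pose(name,st)
    u=cv2.undistortPoints(np.array(pts,float).reshape(-1,1,2),K(c),np.array(c["dist"],float))[:,0]
    d=np.c_[u,np.ones(len(u))]@R; o=-R.T@t
    return o+d*((np.broadcast_to(z,len(u))-o[2])/d[:,2])[:,None]
def w2px(name,X,st=None):
    c,R,t=pose(name,st)
    return cv2.projectPoints(np.array(X,float).reshape(-1,1,3),cv2.Rodrigues(R)[0],t,K(c),np.array(c["dist"],float))[0][:,0]
def snap(name,fn):
    im=vision.read_camera(name);cv2.imwrite(f"pics/{fn}.png",im[:,:,::-1]);return im
E
python3 - <<'E'
from h import *
s=read_state();print(s)
for n in("scene","side","wrist"):
    snap(n,n+"0");c,R,t=pose(n);print(n,c["vfov"],c["dist"],-R.T@t,R[2])
print(vision.calibration("wrist")["mount"])
E
```

```text
{'time': 0.0, 'q': array([-3.69110786e-02,  2.64767276e-01,  1.60539554e+00, -8.70740248e-06,
        1.27369447e+00, -3.69013727e-02]), 'joint_vel': array([ 0.0024816 , -0.00204266, -0.00084645,  0.00091573, -0.00122585,
       -0.00057408]), 'joint_torque': array([ 6.10465631e-04, -5.15121067e+01, -3.67308676e+01, -4.07824507e-05,
        1.31324201e-02,  1.46811578e-05]), 'tool_pos': array([6.74259487e-01, 1.51213442e-05, 2.29940879e-01]), 'tcp_rot': array([-2.22027942, -2.22026355,  0.00242915]), 'wrist_force': array([0.66508025, 0.76045204, 0.43198085]), 'torque': array([0.01376017, 0.00229796, 0.01082126]), 'grip_force': 0.0, 'width': 0.9974766584667073}
scene 42.94765650069747 [-0.13660232  0.          0.          0.          0.        ] [-0.3052374   0.8632171   0.95003397] [ 0.56086384 -0.59140393 -0.57937306]
side 54.33014321167085 [0.01273754 0.         0.         0.         0.        ] [ 0.08423334 -0.67533347  0.80534032] [ 0.43841235  0.6071299  -0.66271253]
wrist 61.52778288767116 [0.00463441 0.         0.         0.         0.        ] [0.67474145 0.08133048 0.37298943] [-0.0016899  -0.31755747 -0.94823752]
[[ 5.90494721e-04 -9.48225163e-01 -3.17598317e-01  8.13081228e-02]
 [ 9.99999797e-01  6.35422078e-04 -3.78736337e-05  6.62566295e-05]
 [ 2.37721715e-04 -3.17598230e-01  9.48225346e-01 -1.42760969e-01]
 [ 0.00000000e+00  0.00000000e+00  0.00000000e+00  1.00000000e+00]]
```

View pics/scene0.png

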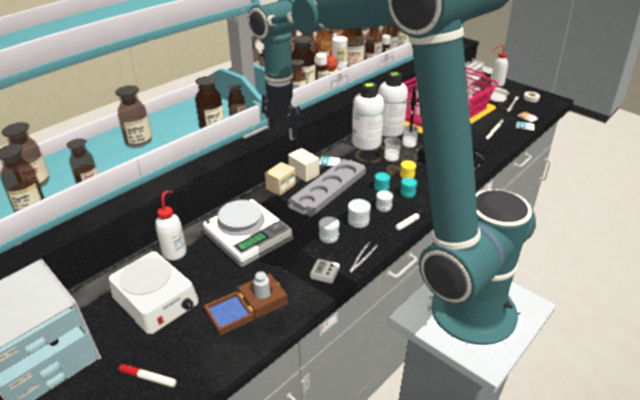

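View pics/side0.png

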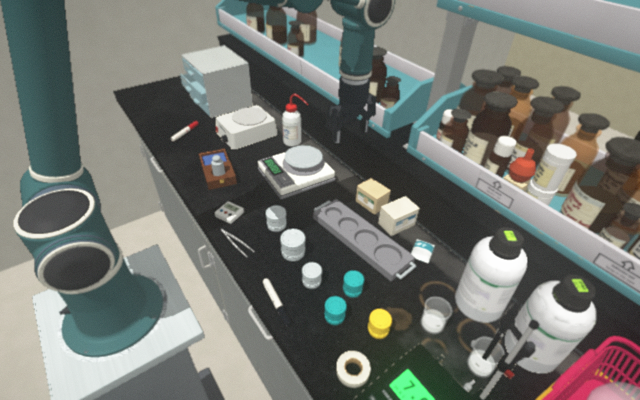

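```bash
python3 - <<'E'
import cv2
a=cv2.imread("pics/side0.png")[135:335,190:450];cv2.imwrite("pics/side_c.png",cv2.resize(a,None,fx=3,fy=3,interpolation=cv2.INTER_CUBIC))
a=cv2.imread("pics/scene0.png")[145:345,195:425];cv2.imwrite("pics/scene_c.png",cv2.resize(a,None,fx=3,fy=3,interpolation=cv2.INTER_CUBIC))
E
```

```text
(no output)
```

View pics/side_c.png

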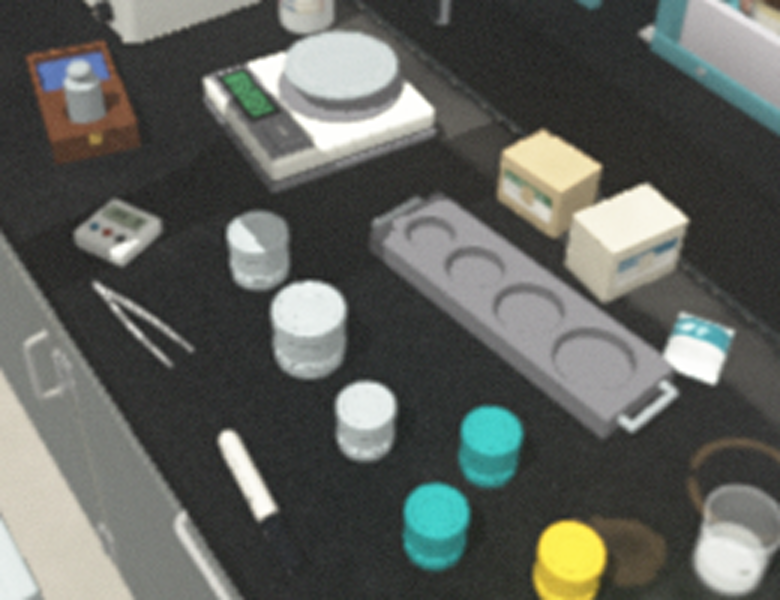

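View pics/scene_c.png

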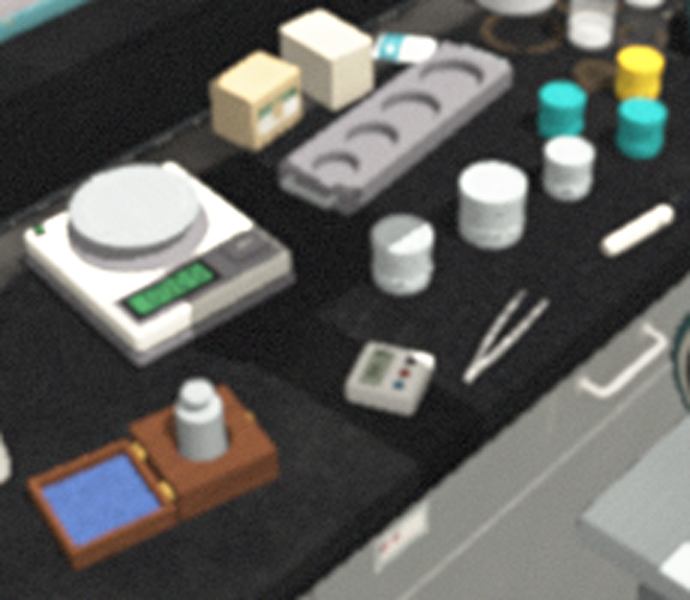

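```bash
cat > m.py <<'E'
from h import *
def tri(ps,pc):
    A=[];b=[]
    for n,p in(("side",ps),("scene",pc)):
        a=px2w(n,[p],0.0)[0];c=px2w(n,[p],0.3)[0];d=(c-a)/np.linalg.norm(c-a)
        P=np.eye(3)-np.outer(d,d);A.append(P);b.append(P@a)
    return np.linalg.lstsq(np.vstack(A),np.hstack(b),rcond=None)[0]
S=lambda x,y:(190+(x-1)/3,135+(y-1)/3)
C=lambda x,y:(195+(x-1)/3,145+(y-1)/3)
E
python3 - <<'E'
from m import *
for n,a,b in [("A",(258,237),(402,236)),("B",(309,309),(493,186)),("C",(365,408),(569,158)),("pan",(342,66),(134,207)),
 ("p40",(431,233),(337,167)),("p48",(475,267),(372,139)),("p56",(529,308),(411,107)),("p64",(595,358),(452,72)),("knob",(80,66),(197,388)),("key",(285,137),(240,247)),("timer",(120,222),(393,362))]:
    X=tri(S(*a),C(*b));print(n,X.round(4))
for n,l,r,l2,r2 in [("A",(228,237),(290,237),(371,236),(434,236)),("B",(272,309),(347,309),(459,186),(527,186)),("C",(335,408),(397,408),(543,158),(595,158))]:
    for z in(.042,.048,.054,.06):
        a=px2w("side",[S(*l),S(*r)],z);b=px2w("scene",[C(*l2),C(*r2)],z)
        print(n,z,np.linalg.norm(a[0]-a[1]).round(4),np.linalg.norm(b[0]-b[1]).round(4),a.mean(0)[:2].round(4),b.mean(0)[:2].round(4))
E
```

```text
A [0.4564 0.0348 0.0466]
B [ 0.4406 -0.077   0.0543]
C [ 0.4272 -0.183   0.0385]
pan [0.6564 0.1952 0.068 ]
p40 [ 0.6102 -0.0301  0.0186]
p48 [ 0.6174 -0.0908  0.0188]
p56 [ 0.6249 -0.1612  0.021 ]
p64 [ 0.6335 -0.2404  0.0242]
knob [0.4134 0.3263 0.0857]
key [0.5566 0.15   0.0458]
timer [0.3646 0.1483 0.0236]
A 0.042 0.0584 0.0598 [0.4591 0.0384] [0.4604 0.0302]
A 0.048 0.0579 0.0595 [0.4561 0.0328] [0.4553 0.0357]
A 0.054 0.0574 0.0591 [0.4532 0.0272] [0.4502 0.0412]
A 0.06 0.057 0.0587 [0.4502 0.0216] [0.4452 0.0467]
B 0.042 0.0663 0.0675 [ 0.4491 -0.0662] [ 0.4481 -0.0891]
B 0.048 0.0658 0.0671 [ 0.4462 -0.071 ] [ 0.4431 -0.0828]
B 0.054 0.0653 0.0666 [ 0.4434 -0.0758] [ 0.4382 -0.0765]
B 0.06 0.0648 0.0662 [ 0.4405 -0.0806] [ 0.4332 -0.0702]
C 0.042 0.0506 0.0531 [ 0.4285 -0.1847] [ 0.4218 -0.1782]
C 0.048 0.0502 0.0527 [ 0.4258 -0.1886] [ 0.417  -0.1713]
C 0.054 0.0498 0.0524 [ 0.4231 -0.1925] [ 0.4121 -0.1644]
C 0.06 0.0494 0.052 [ 0.4204 -0.1963] [ 0.4073 -0.1575]
```

```bash
python3 - <<'E'
from m import *
P=dict(A=(.455,.034,.054),B=(.44,-.077,.06),C=(.427,-.183,.048),pan=(.656,.195,.075),p40=(.61,-.03,.024),p64=(.633,-.24,.024),knob=(.413,.326,.087),key=(.556,.15,.056),timer=(.365,.148,.02))
st=read_state()
for z,y,x in((0,0,.674),(.25,.05,.55)):
    s=dict(st)
    if z: s["tool_pos"]=np.array([x,y,st["tool_pos"][2]+z])
    print({k:w2px("wrist",[v],s)[0].round().astype(int).tolist() for k,v in P.items()})
E
```

```text
{'A': [89, 136], 'B': [94, 245], 'C': [109, 323], 'pan': [297, -81], 'p40': [263, 191], 'p64': [289, 347], 'knob': [-140, -375], 'key': [179, -4], 'timer': [-11, 7]}
{'A': [266, 144], 'B': [260, 207], 'C': [258, 256], 'pan': [393, 38], 'p40': [354, 176], 'p64': [362, 276], 'knob': [219, -72], 'key': [326, 71], 'timer': [212, 73]}
```

View pics/wrist0.png

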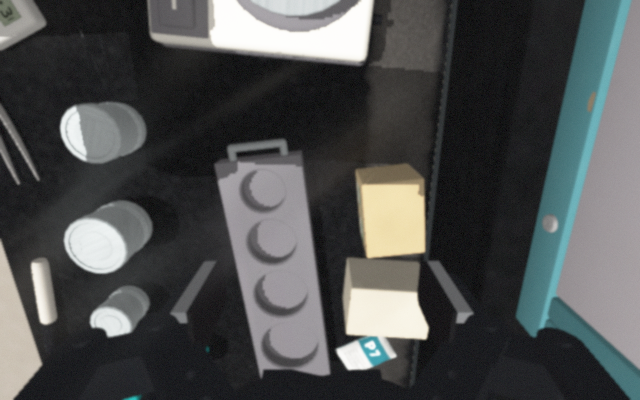

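Emit:
{"method": "jog_arm", "body": {"turn": [[0, 0, 0], [0, 0, 0], [0, 0, 0], [0, 0, 0], [0, 0, 0], [0, 0, 0], [0, 0, 0], [0, 0, 0], [0, 0, 0], [0, 0, 0], [0, 0, 0], [0, 0, 0], [0, 0, 0], [0, 0, 0]], "delta_pos": [[0.025, -0.012, -0.01], [0.025, -0.012, -0.01], [0.025, -0.012, -0.01], [0.025, -0.012, -0.01], [0.025, -0.012, -0.01], [0.025, -0.012, -0.01], [0.025, -0.012, -0.01], [0.025, -0.012, -0.01], [0.025, -0.012, -0.01], [0.025, -0.012, -0.01], [0, 0, 0], [0, 0, 0], [0, 0, 0], [0, 0, 0]], "gripper": [0.085, 0.085, 0.085, 0.085, 0.085, 0.085, 0.085, 0.085, 0.085, 0.085, 0.085, 0.085, 0.085, 0.085]}}

```text
time: 1.32
tool_pos: [0.555, 0.249, 0.3303]
tcp_rot: [-2.222, -2.22, 0.003]
wrist_force: [0.1, 0.1, 0.4]
width: 0.995
grip_force: 0.0
```

```bash
python3 - <<'E'
from m import *
import json
st=read_state();print(st["tool_pos"],st["tcp_rot"],st["q"].round(2))
json.dump({k:list(st[k]) for k in("tool_pos","tcp_rot")},open("st1.json","w"))
snap("wrist","w1")
s0=dict(tool_pos=np.array([0.67426,0,.22994]),tcp_rot=np.array([-2.22027942,-2.22026355,.00242915]))
print(px2w("wrist",[(90,133),(97,244),(111,322)],[.054,.06,.048],s0).round(4))
p=px2w("wrist",[(264,190),(272.5,241),(281.5,293.5),(291.5,345)],.024,s0);print(p.round(4),np.linalg.norm(np.diff(p,axis=0),axis=1))
E
```

```text
[0.55502006 0.24903152 0.33028363] [-2.2222168  -2.22044792  0.0025375 ] [ 0.38  0.09  1.62 -0.    1.43  0.38]
[[ 0.4563  0.037   0.054 ]
 [ 0.4429 -0.0756  0.06  ]
 [ 0.4292 -0.1821  0.048 ]]
[[ 0.6115 -0.0284  0.024 ]
 [ 0.6179 -0.0896  0.024 ]
 [ 0.6257 -0.1598  0.024 ]
 [ 0.6357 -0.2369  0.024 ]] [0.06157476 0.0706126  0.07776054]
```

View pics/w1.png

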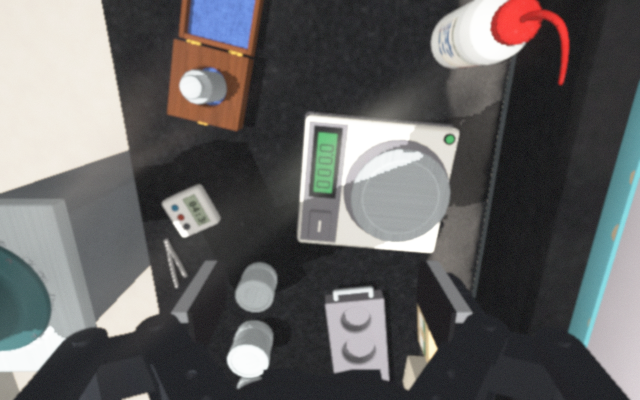

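```bash
python3 - <<'E'
import cv2
a=cv2.imread("pics/w1.png");b=cv2.resize(a[105:260,290:470],None,fx=3.3,fy=3.3,interpolation=cv2.INTER_CUBIC)
c=cv2.resize(a[30:140,155:265],None,fx=1.8,fy=1.8,interpolation=cv2.INTER_CUBIC)
print(b.shape,c.shape)
import numpy as np
o=np.zeros((b.shape[0],800,3),np.uint8);o[:,:b.shape[1]]=b;o[:c.shape[0],600:600+c.shape[1]]=c
cv2.imwrite("pics/w1c.png",o)
E
```

```text
(512, 594, 3) (198, 198, 3)
```

View pics/w1c.png

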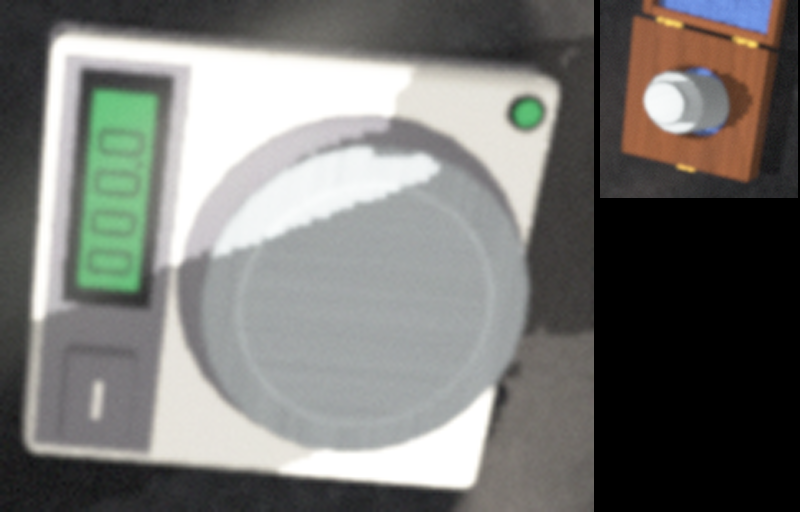

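```bash
python3 - <<'E'
from m import *
import json
s=json.load(open("st1.json"))
f=lambda x,y:(290+(x-1.15)/3.3,105+(y-1.15)/3.3)
g=lambda x,y:(155+(x-600)/1.8,30+y/1.8)
names=["pan","ring l","ring r","key","knob","casec","c1","c2","c3","c4","bFL","bRL","bRR","bFR","A","B"]
px=[f(365,302),f(237,303),f(494,303),f(101,394),g(665,103),g(698.5,98.5),g(640,17),g(622,150),g(752,180),g(779,47),f(53,33),f(558,74),f(478,488),f(27,452),(261,285),(248,356)]
z=[.075]*3+[.056,.087,.032,.032,.032,.032,.032]+[.046]*4+[.054,.06]
P=px2w("wrist",px,z,s)
for n,p in zip(names,P):print(n,p.round(4))
e=P[11]-P[10];e2=P[12]-P[13];e3=P[10]-P[13];e4=P[11]-P[12]
for v in(e,e2):print(np.linalg.norm(v),np.degrees(np.arctan2(v[1],v[0])))
for v in(e3,e4):print(np.linalg.norm(v),np.degrees(np.arctan2(v[1],v[0]))-90)
E
```

```text
pan [0.6533 0.1969 0.075 ]
ring l [0.6049 0.1965 0.075 ]
ring r [0.7021 0.1965 0.075 ]
key [0.5533 0.1509 0.056 ]
knob [0.4126 0.3264 0.087 ]
casec [0.4157 0.3288 0.032 ]
c1 [0.3824 0.38   0.032 ]
c2 [0.3578 0.294  0.032 ]
c3 [0.4484 0.273  0.032 ]
c4 [0.4735 0.3617 0.032 ]
bFL [0.5354 0.2937 0.046 ]
bRL [0.7267 0.2784 0.046 ]
bRR [0.7152 0.1028 0.046 ]
bFR [0.5217 0.1198 0.046 ]
A [0.4676 0.0546 0.054 ]
B [ 0.4416 -0.0681  0.06  ]
0.19199102725984 -4.5572086382885795
0.19430022305928152 -5.0085230269462
0.1744294621396497 -4.497072306467544
0.17597740191622022 -3.7476950666966644
```

Emit:
{"method": "jog_arm", "body": {"turn": [[0, 0, 0], [0, 0, 0], [0, 0, 0], [0, 0, 0], [0, 0, 0], [0, 0, 0], [0, 0, 0], [0, 0, 0], [0, 0, 0], [0, 0, 0], [0, 0, 0], [0, 0, 0], [0, 0, 0], [0, 0, 0]], "delta_pos": [[-0.0098, -0.0002, 0.026], [-0.0098, -0.0002, 0.026], [-0.0098, -0.0002, 0.026], [-0.0098, -0.0002, 0.026], [-0.0098, -0.0002, 0.026], [-0.0098, -0.0002, 0.026], [-0.0098, -0.0002, 0.026], [-0.0098, -0.0002, 0.026], [-0.0098, -0.0002, 0.026], [-0.0098, -0.0002, 0.026], [0, 0, 0], [0, 0, 0], [0, 0, 0], [0, 0, 0]], "gripper": [0, 0, 0, 0, 0, 0, 0, 0, 0, 0, 0, 0, 0, 0]}}

```text
time: 2.53
tool_pos: [0.555, 0.1526, 0.0735]
tcp_rot: [2.22, 2.22, 0.005]
wrist_force: [-0.5, 0.1, -0.3]
width: -0.001
grip_force: 0.0
```

Emit:
{"method": "jog_arm", "body": {"turn": [[0, 0, 0], [0, 0, 0], [0, 0, 0], [0, 0, 0], [0, 0, 0], [0, 0, 0], [0, 0, 0]], "delta_pos": [[0, 0, 0.004], [0, 0, 0.004], [0, 0, 0.003], [0, 0, 0.002], [0, 0, 0], [0, 0, 0], [0, 0, 0]], "gripper": [0, 0, 0, 0, 0, 0, 0]}}

```text
time: 3.12
tool_pos: [0.553, 0.1521, 0.0583]
tcp_rot: [-2.221, -2.222, 0.0]
wrist_force: [-0.2, -0.1, -0.7]
width: -0.002
grip_force: 0.0
```

Emit:
{"method": "jog_arm", "body": {"turn": [[0, 0, 0], [0, 0, 0], [0, 0, 0], [0, 0, 0], [0, 0, 0], [0, 0, 0], [0, 0, 0]], "delta_pos": [[0, 0, 0.001], [0, 0, 0.001], [0, 0, 0.001], [0, 0, 0.001], [0, 0, 0], [0, 0, 0], [0, 0, 0]], "gripper": [0, 0, 0, 0, 0, 0, 0]}}

```text
time: 3.7
tool_pos: [0.5532, 0.152, 0.0545]
tcp_rot: [2.221, 2.221, 0.0]
wrist_force: [-0.3, 0.0, 2.3]
width: -0.003
grip_force: 1.0
```

Emit:
{"method": "jog_arm", "body": {"turn": [[0, 0, 0], [0, 0, 0], [0, 0, 0], [0, 0, 0]], "delta_pos": [[0, 0, 0.001], [0, 0, 0.001], [0, 0, 0], [0, 0, 0]], "gripper": [0, 0, 0, 0]}}

```text
time: 4.03
tool_pos: [0.5532, 0.152, 0.0525]
tcp_rot: [2.221, 2.221, 0.0]
wrist_force: [-0.7, 0.2, 3.6]
width: 0.004
grip_force: 1.8
```

Emit:
{"method": "jog_arm", "body": {"turn": [[0, 0, 0], [0, 0, 0], [0, 0, 0], [0, 0, 0], [0, 0, 0]], "delta_pos": [[0, 0, 0.001], [0, 0, 0.001], [0, 0, 0], [0, 0, 0], [0, 0, 0]], "gripper": [0, 0, 0, 0, 0]}}

```text
time: 4.45
tool_pos: [0.5533, 0.152, 0.0519]
tcp_rot: [2.221, 2.221, 0.0]
wrist_force: [-4.8, -1.0, 12.6]
width: -0.0
grip_force: 6.3
```

Emit:
{"method": "jog_arm", "body": {"turn": [[0, 0, 0], [0, 0, 0], [0, 0, 0], [0, 0, 0], [0, 0, 0], [0, 0, 0], [0, 0, 0], [0, 0, 0], [0, 0, 0], [0, 0, 0], [0, 0, 0], [0, 0, 0], [0, 0, 0], [0, 0, 0], [0, 0, 0], [0, 0, 0], [0, 0, 0], [0, 0, 0]], "delta_pos": [[0, 0, -0.01], [0, 0, -0.02], [0, 0, -0.03], [0, 0, -0.03], [0, 0, -0.03], [0.0218, -0.0175, 0], [0.0218, -0.0175, 0], [0.0218, -0.0175, 0], [0.0218, -0.0175, 0], [0.0218, -0.0175, 0], [0.0218, -0.0175, 0], [0.0218, -0.0175, 0], [0.0218, -0.0175, 0], [0, 0, 0], [0, 0, 0], [0, 0, 0], [0, 0, 0], [0, 0, 0]], "gripper": [0, 0, 0, 0, 0, 0.085, 0.085, 0.085, 0.085, 0.085, 0.085, 0.085, 0.085, 0.085, 0.085, 0.085, 0.085, 0.085]}}

```text
time: 5.95
tool_pos: [0.4136, 0.3255, 0.1702]
tcp_rot: [2.223, 2.22, -0.0]
wrist_force: [-0.3, 0.4, 0.1]
width: 0.991
grip_force: 0.0
```

```bash
python3 - <<'E'
from m import *
st=read_state();print(st["tool_pos"],st["tcp_rot"])
im=snap("wrist","w2")
print(w2px("wrist",[(.4126,.3264,.087),(.4126,.3264,.032)],st))
E
```

```text
[0.41363301 0.32553028 0.17015002] [ 2.22293471e+00  2.21964346e+00 -4.22342093e-04]
[[319.78228611 202.57832208]
 [320.0731155  181.32531782]]
```

View pics/w2.png

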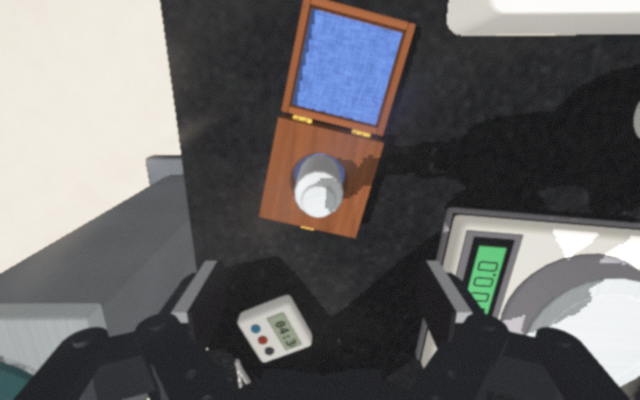

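Emit:
{"method": "jog_arm", "body": {"turn": [[0, 0, 0], [0, 0, 0], [0, 0, 0], [0, 0, 0], [0, 0, 0], [0, 0, 0], [0, 0, 0], [0, 0, 0], [0, 0, 0], [0, 0, 0]], "delta_pos": [[0.0035, -0.0005, 0.02], [0, 0, 0.02], [0, 0, 0.02], [0, 0, 0.02], [0, 0, 0.02], [0, 0, 0.015], [0, 0, 0.01], [0, 0, 0.005], [0, 0, 0], [0, 0, 0]], "gripper": [0.085, 0.085, 0.085, 0.085, 0.085, 0.085, 0.085, 0.085, 0.085, 0.085]}}

```text
time: 6.83
tool_pos: [0.413, 0.3299, 0.0407]
tcp_rot: [2.222, 2.221, 0.001]
wrist_force: [0.3, 0.7, -0.1]
width: 0.997
grip_force: 0.0
```

Emit:
{"method": "jog_arm", "body": {"turn": [[0, 0, 0], [0, 0, 0], [0, 0, 0], [0, 0, 0], [0, 0, 0], [0, 0, 0], [0, 0, 0], [0, 0, 0], [0, 0, 0], [0, 0, 0], [0, 0, 0], [0, 0, 0]], "delta_pos": [[0, 0, 0.003], [0, 0, 0.002], [0, 0, 0], [0, 0, 0], [0, 0, 0], [0, 0, 0], [0, 0, 0], [0, 0, 0], [0, 0, 0], [0, 0, 0], [0, 0, 0], [0, 0, 0]], "gripper": [0.085, 0.085, 0.05, 0.045, 0.03, 0.03, 0.03, 0.03, 0.03, 0.03, 0.03, 0.03], "grip_force": 40}}

```text
time: 7.83
tool_pos: [0.4125, 0.3301, 0.0357]
tcp_rot: [-2.221, -2.221, -0.0]
wrist_force: [-2.0, -0.4, 5.0]
width: 0.439
grip_force: 40.7
```

Emit:
{"method": "jog_arm", "body": {"turn": [[0, 0, 0], [0, 0, 0], [0, 0, 0], [0, 0, 0], [0, 0, 0], [0, 0, 0], [0, 0, 0], [0, 0, 0], [0, 0, 0], [0, 0, 0], [0, 0, 0], [0, 0, 0]], "delta_pos": [[0, 0, -0.003], [0, 0, -0.006], [0, 0, -0.01], [0, 0, -0.015], [0, 0, -0.02], [0, 0, -0.02], [0, 0, -0.02], [0, 0, -0.02], [0, 0, -0.01], [0, 0, 0], [0, 0, 0], [0, 0, 0]], "gripper": [0.03, 0.03, 0.03, 0.03, 0.03, 0.03, 0.03, 0.03, 0.03, 0.03, 0.03, 0.03]}}

```text
time: 8.83
tool_pos: [0.4115, 0.3292, 0.1578]
tcp_rot: [-2.221, -2.221, 0.004]
wrist_force: [-0.2, 0.2, -5.1]
width: 0.431
grip_force: 40.8
```

```bash
python3 - <<'E'
from m import *
st=read_state();print(st["tool_pos"],st["width"],st["wrist_force"])
im=snap("wrist","w3")
E
```

```text
[0.4115262  0.32916847 0.15780027] 0.43126775582617044 [-0.20241047  0.24307711 -5.06073896]
```

View pics/w3.png

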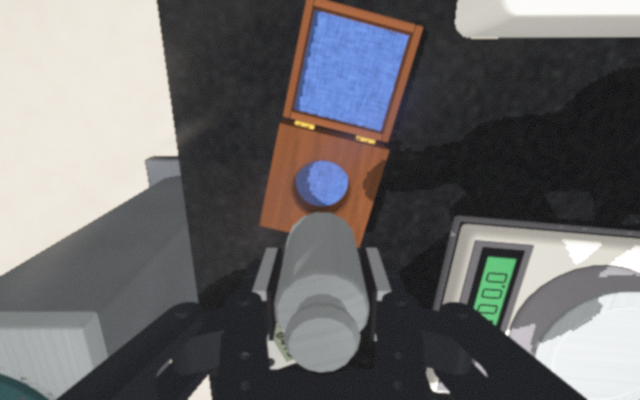

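```bash
python3 - <<'E'
from m import *
st=read_state();print(st["time"],st["tool_pos"])
print(px2w("wrist",[(322,184)],.032,st),px2w("wrist",[(319,342)],st["tool_pos"][2]+.0513,st))
E
```

```text
8.8833 [0.41133839 0.32903034 0.15742079]
[[0.41162008 0.33102841 0.032     ]] [[0.41079413 0.32823777 0.20872079]]
```

Emit:
{"method": "jog_arm", "body": {"turn": [[0, 0, 0], [0, 0, 0], [0, 0, 0], [0, 0, 0], [0, 0, 0], [0, 0, 0], [0, 0, 0], [0, 0, 0], [0, 0, 0], [0, 0, 0], [0, 0, 0], [0, 0, 0], [0, 0, 0], [0, 0, 0], [0, 0, 0]], "delta_pos": [[-0.008, 0.012, -0.004], [-0.016, 0.024, -0.004], [-0.016, 0.024, -0.005], [-0.016, 0.024, -0.005], [-0.016, 0.024, -0.005], [-0.016, 0.024, -0.005], [-0.016, 0.024, -0.005], [-0.016, 0.024, -0.005], [-0.016, 0.024, -0.005], [-0.016, 0.024, 0], [-0.012, 0.016, 0], [0, 0, 0], [0, 0, 0], [0, 0, 0], [0, 0, 0]], "gripper": [0.03, 0.03, 0.03, 0.03, 0.03, 0.03, 0.03, 0.03, 0.03, 0.03, 0.03, 0.03, 0.03, 0.03, 0.03]}}

```text
time: 10.13
tool_pos: [0.6551, 0.1664, 0.2008]
tcp_rot: [-2.219, -2.221, 0.003]
wrist_force: [-0.1, 0.4, -5.0]
width: 0.433
grip_force: 41.5
```

```bash
python3 - <<'E'
from m import *
st=read_state();print(st["tool_pos"],st["width"],st["tcp_rot"])
im=snap("wrist","w4")[:,:,::-1].copy()
a=np.linspace(0,2*np.pi,72)
for cx,cy,col in((.655,.196,(0,0,255)),):
    for r in(.062,):
        for p in w2px("wrist",np.c_[cx+r*np.cos(a),cy+r*np.sin(a),0*a+.075],st): cv2.circle(im,tuple(int(round(v)) for v in p),0,col,-1)
p=w2px("wrist",[(.655,.196,.075)],st)[0];print(p)
o=im[50:300,170:500]
cv2.imwrite("pics/w4o.png",cv2.resize(o,None,fx=2.4,fy=2.4,interpolation=cv2.INTER_NEAREST))
E
```

```text
[0.65509825 0.16641111 0.20081989] 0.4327671158461085 [-2.21941806 -2.22087162  0.00331026]
[321.60913738 151.30385276]
```

View pics/w4o.png

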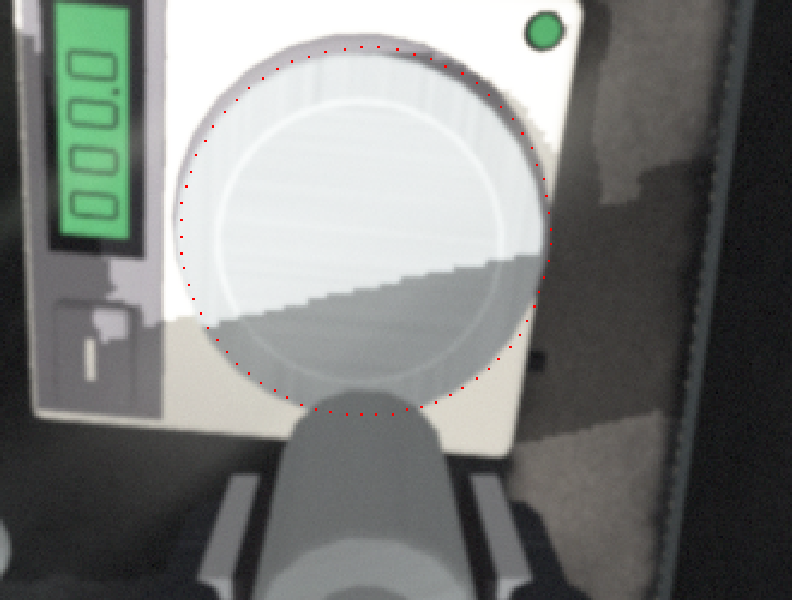

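Emit:
{"method": "jog_arm", "body": {"turn": [[0, 0, 0], [0, 0, 0], [0, 0, 0], [0, 0, 0], [0, 0, 0], [0, 0, 0], [0, 0, 0], [0, 0, 0], [0, 0, 0], [0, 0, 0], [0, 0, 0]], "delta_pos": [[0.01, 0, 0], [0.01, 0, 0], [0.0095, 0, 0], [0, 0, 0.02], [0, 0, 0.02], [0, 0, 0.02], [0, 0, 0.015], [0, 0, 0.01], [0, 0, 0.005], [0, 0, 0], [0, 0, 0]], "gripper": [0.03, 0.03, 0.03, 0.03, 0.03, 0.03, 0.03, 0.03, 0.03, 0.03, 0.03]}}

```text
time: 11.1
tool_pos: [0.6569, 0.196, 0.113]
tcp_rot: [2.221, 2.222, 0.001]
wrist_force: [0.2, -0.3, -4.6]
width: 0.438
grip_force: 41.6
```

Emit:
{"method": "jog_arm", "body": {"turn": [[0, 0, 0], [0, 0, 0], [0, 0, 0], [0, 0, 0], [0, 0, 0], [0, 0, 0], [0, 0, 0], [0, 0, 0], [0, 0, 0]], "delta_pos": [[0, 0, 0.0015], [0, 0, 0.0015], [0, 0, 0.0015], [0, 0, 0.0015], [0, 0, 0.001], [0, 0, 0.001], [0, 0, 0.001], [0, 0, 0], [0, 0, 0]], "gripper": [0.03, 0.03, 0.03, 0.03, 0.03, 0.03, 0.03, 0.03, 0.03]}}

```text
time: 11.85
tool_pos: [0.6564, 0.1953, 0.1031]
tcp_rot: [-2.221, -2.221, 0.0]
wrist_force: [-0.3, 0.8, -4.1]
width: 0.432
grip_force: 41.6
```

Emit:
{"method": "jog_arm", "body": {"turn": [[0, 0, 0], [0, 0, 0], [0, 0, 0], [0, 0, 0], [0, 0, 0], [0, 0, 0], [0, 0, 0]], "delta_pos": [[0, 0, 0.001], [0, 0, 0.001], [0, 0, 0.001], [0, 0, 0.001], [0, 0, 0], [0, 0, 0], [0, 0, 0]], "gripper": [0.03, 0.03, 0.03, 0.03, 0.03, 0.03, 0.03]}}

```text
time: 12.43
tool_pos: [0.6567, 0.1954, 0.0997]
tcp_rot: [2.221, 2.221, 0.001]
wrist_force: [-0.7, -0.1, -2.2]
width: 0.427
grip_force: 41.6
```

Emit:
{"method": "jog_arm", "body": {"turn": [[0, 0, 0], [0, 0, 0], [0, 0, 0], [0, 0, 0], [0, 0, 0], [0, 0, 0], [0, 0, 0], [0, 0, 0], [0, 0, 0], [0, 0, 0], [0, 0, 0]], "delta_pos": [[0, 0, 0.001], [0, 0, 0.001], [0, 0, 0], [0, 0, 0], [0, 0, 0], [0, 0, 0], [0, 0, 0], [0, 0, 0], [0, 0, 0], [0, 0, 0], [0, 0, 0]], "gripper": [0.03, 0.03, 0.03, 0.04, 0.045, 0.05, 0.06, 0.07, 0.08, 0.085, 0.085]}}

```text
time: 13.35
tool_pos: [0.6565, 0.1954, 0.0973]
tcp_rot: [2.221, 2.221, 0.0]
wrist_force: [-0.5, 0.5, 0.1]
width: 0.994
grip_force: 0.0
```

Emit:
{"method": "jog_arm", "body": {"turn": [[0, 0, 0], [0, 0, 0], [0, 0, 0], [0, 0, 0], [0, 0, 0], [0, 0, 0], [0, 0, 0], [0, 0, 0], [0, 0, 0], [0, 0, 0], [0, 0, 0], [0, 0, 0], [0, 0, 0], [0, 0, 0], [0, 0, 0], [0, 0, 0], [0, 0, 0], [0, 0, 0], [0, 0, 0], [0, 0, 0]], "delta_pos": [[0, 0, -0.01], [0, 0, -0.02], [0, 0, -0.02], [0, 0, -0.025], [0, 0, -0.025], [0, 0, 0], [0, 0, 0], [0, 0, 0], [0, 0, 0], [0, 0, 0], [0, 0, 0], [0, 0, 0], [0, 0, 0], [0, 0, 0], [0, 0, 0], [0, 0, 0], [0, 0, 0], [0, 0, 0], [0, 0, 0], [0, 0, 0]], "gripper": [0.085, 0.085, 0.085, 0.085, 0.085, 0.085, 0.085, 0.085, 0.085, 0.085, 0.085, 0.085, 0.085, 0.085, 0.085, 0.085, 0.085, 0.085, 0.085, 0.085]}}

```text
time: 15.02
tool_pos: [0.6565, 0.1954, 0.1974]
tcp_rot: [2.221, 2.221, 0.0]
wrist_force: [-0.3, -0.8, 0.4]
width: 0.995
grip_force: 0.0
```

Emit:
{"method": "jog_arm", "body": {"turn": [[0, 0, 0], [0, 0, 0], [0, 0, 0], [0, 0, 0], [0, 0, 0], [0, 0, 0], [0, 0, 0], [0, 0, 0], [0, 0, 0], [0, 0, 0], [0, 0, 0], [0, 0, 0], [0, 0, 0], [0, 0, 0], [0, 0, 0], [0, 0, 0], [0, 0, 0], [0, 0, 0]], "delta_pos": [[0, 0, 0], [0, 0, 0], [0, 0, 0], [0, 0, 0], [0, 0, 0], [0, 0, 0], [0, 0, 0], [0, 0, 0], [0, 0, 0], [0, 0, 0], [0, 0, 0], [0, 0, 0], [0, 0, 0], [0, 0, 0], [0, 0, 0], [0, 0, 0], [0, 0, 0], [0, 0, 0]], "gripper": [0.085, 0.085, 0.085, 0.085, 0.085, 0.085, 0.085, 0.085, 0.085, 0.085, 0.085, 0.085, 0.085, 0.085, 0.085, 0.085, 0.085, 0.085]}}

```text
time: 16.52
tool_pos: [0.6565, 0.1954, 0.1973]
tcp_rot: [2.221, 2.221, 0.0]
wrist_force: [0.7, -0.2, 0.9]
width: 0.994
grip_force: 0.0
```

```bash
python3 - <<'E'
from m import *
st=read_state();print(st["time"],st["tool_pos"],st["width"],st["tcp_rot"])
im=snap("wrist","w5")[:,:,::-1].copy()
p=w2px("wrist",[(.6565,.1955,.07),(.6565,.1955,.149)],st);print(p)
o=im[70:320,170:500]
cv2.imwrite("pics/w5o.png",cv2.resize(o,None,fx=2.4,fy=2.4,interpolation=cv2.INTER_CUBIC))
E
```

```text
16.5167 [0.65649849 0.1954105  0.19729695] 0.9940087130353642 [2.22139858e+00 2.22144803e+00 5.99651983e-05]
[[321.2476564  185.83771967]
 [321.19940176 222.79209013]]
```

View pics/w5o.png

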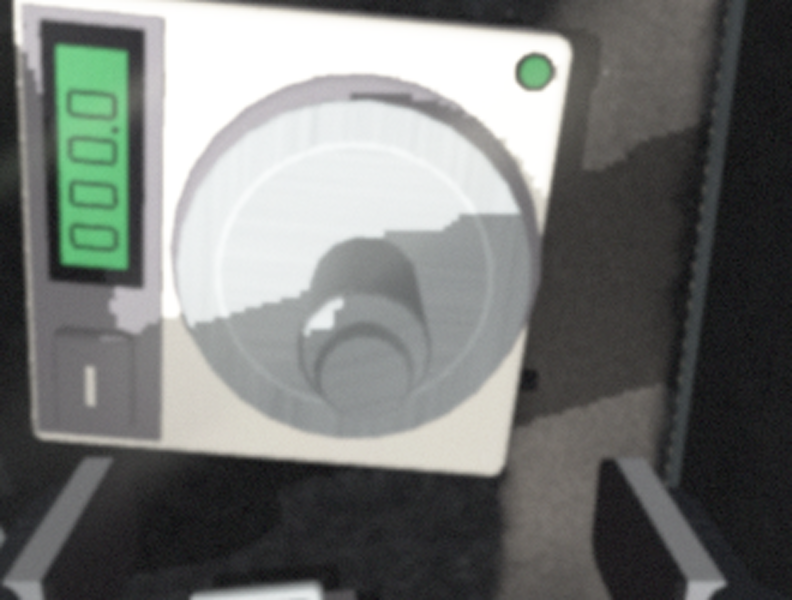

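```bash
cat > fit.py <<'E'
from m import *
from scipy.optimize import minimize
def ringfit(fn,st,x0,z,r,arc=(0,360),sgn=1,rng=.008,name="wrist",mask=None):
    """circle centre (world, height z, radius r) maximising radial gradient along the arc; sgn=+1 brighter inside, -1 darker inside, 0 abs"""
    g=cv2.GaussianBlur(cv2.cvtColor(cv2.imread(f"pics/{fn}.png"),cv2.COLOR_BGR2GRAY),(0,0),1.0).astype(np.float32)
    a=np.radians(np.linspace(*arc,180))
    def samp(c,rr):
        p=w2px(name,np.c_[c[0]+rr*np.cos(a),c[1]+rr*np.sin(a),0*a+z],st).astype(np.float32)
        return cv2.remap(g,p[None,:,0].copy(),p[None,:,1].copy(),cv2.INTER_LINEAR)[0]
    def sc(c):
        d=samp(c,r-.0012)-samp(c,r+.0012)
        d=np.abs(d) if sgn==0 else sgn*d
        return np.clip(d,-10,40).mean()
    best=max(((sc((x,y)),x,y) for x in np.arange(x0[0]-rng,x0[0]+rng+1e-6,.001) for y in np.arange(x0[1]-rng,x0[1]+rng+1e-6,.001)))
    R=minimize(lambda c:-sc(c),best[1:],method="Nelder-Mead",options=dict(initial_simplex=[best[1:],(best[1]+.0007,best[2]),(best[1],best[2]+.0007)]))
    return R.x.round(4),round(-R.fun,1)
E
python3 - <<'E'
from fit import *
s4=dict(tool_pos=np.array([0.65509825,0.16641111,0.20081989]),tcp_rot=np.array([-2.21941806,-2.22087162,0.00331026]))
s5=read_state()
import json;s1={k:np.array(v) for k,v in json.load(open("st1.json")).items()}
for n,s,z in(("w1",s1,.075),("w4",s4,.075),("w5",s5,.070)):
    for sg in(0,):
        print(n,ringfit(n,s,(.6545,.196),z,.062,(-20,200) if n!="w1" else (0,360),sg))
print("w5 base",ringfit("w5",s5,(.6565,.193),.070,.019,(40,140),-1))
print("w5 knob",ringfit("w5",s5,(.6565,.195),.149,.0135,(180,360),0))
E
```

```text
w1 (array([0.6532, 0.1954]), np.float64(25.2))
w4 (array([0.6532, 0.2011]), np.float64(35.0))
w5 (array([0.6535, 0.2037]), np.float64(32.7))
w5 base (array([0.656 , 0.1921]), np.float64(34.9))Traceback (most recent call last):
  File "<stdin>", line 9, in <module>
  File "fit.py", line 14, in ringfit
    best=max(((sc((x,y)),x,y) for x in np.arange(x0[0]-rng,x0[0]+rng+1e-6,.001) for y in np.arange(x0[1]-rng,x0[1]+rng+1e-6,.001)))
  File "fit.py", line 14, in <genexpr>
    best=max(((sc((x,y)),x,y) for x in np.arange(x0[0]-rng,x0[0]+rng+1e-6,.001) for y in np.arange(x0[1]-rng,x0[1]+rng+1e-6,.001)))
               ~~^^^^^^^
  File "fit.py", line 11, in sc
    d=samp(c,r-.0012)-samp(c,r+.0012)
                      ~~~~^^^^^^^^^^^
  File "fit.py", line 8, in samp
    p=w2px(name,np.c_[c[0]+rr*np.cos(a),c[1]+rr*np.sin(a),0*a+z],st).astype(np.float32)
      ~~~~^^^^^^^^^^^^^^^^^^^^^^^^^^^^^^^^^^^^^^^^^^^^^^^^^^^^^^^^^^
  File "h.py", line 20, in w2px
    c,R,t=pose(name,st)
          ~~~~^^^^^^^^^
  File "h.py", line 8, in pose
    c=vision.calibration(name)
ValueError: time passes only in moves, steps and waits
```

```bash
sed -i 's/^def K(c)/_C={}\ndef cal(n):\n    if n not in _C:_C[n]=vision.calibration(n)\n    return _C[n]\ndef K(c)/; s/c=vision.calibration(name)/c=cal(name)/' h.py && python3 - <<'E'
from fit import *
s4=dict(tool_pos=np.array([0.65509825,0.16641111,0.20081989]),tcp_rot=np.array([-2.21941806,-2.22087162,0.00331026]))
s5=read_state()
import json;s1={k:np.array(v) for k,v in json.load(open("st1.json")).items()}
def line(fn,st,z,r,arc):
    g=cv2.GaussianBlur(cv2.cvtColor(cv2.imread(f"pics/{fn}.png"),cv2.COLOR_BGR2GRAY),(0,0),.7).astype(np.float32)
    a=np.radians(np.linspace(*arc,240))
    def samp(c,rr):
        p=w2px("wrist",np.c_[c[0]+rr*np.cos(a),c[1]+rr*np.sin(a),0*a+z],st).astype(np.float32)
        return cv2.remap(g,p[None,:,0].copy(),p[None,:,1].copy(),cv2.INTER_LINEAR)[0]
    sc=lambda c:np.clip(samp(c,c[2])-.5*samp(c,c[2]-.002)-.5*samp(c,c[2]+.002),-5,12).mean()
    b=max((sc((x,y,q)),x,y,q) for x in np.arange(.646,.662,.001) for y in np.arange(.188,.207,.001) for q in np.arange(.045,.0515,.0007))
    return np.round(b,4)
print("w1",line("w1",s1,.075,0,(0,360)))
print("w4",line("w4",s4,.075,0,(-60,240)))
print("w5",line("w5",s5,.070,0,(-20,200)))
print("w5 base",ringfit("w5",s5,(.6565,.193),.070,.019,(40,140),-1))
print("w5 knob",ringfit("w5",s5,(.6565,.195),.149,.0135,(180,360),0))
E
```

```text
w1 [3.5063 0.653  0.194  0.0478]
w4 [6.5024 0.653  0.194  0.0478]
w5 [6.6317 0.653  0.194  0.0478]
w5 base (array([0.656 , 0.1921]), np.float64(34.9))
w5 knob (array([0.6603, 0.1883]), np.float64(21.0))
```

Emit:
{"method": "jog_arm", "body": {"turn": [[0, 0, 0], [0, 0, 0], [0, 0, 0], [0, 0, 0], [0, 0, 0], [0, 0, 0], [0, 0, 0], [0, 0, 0], [0, 0, 0], [0, 0, 0], [0, 0, 0], [0, 0, 0], [0, 0, 0], [0, 0, 0], [0, 0, 0], [0, 0, 0], [0, 0, 0], [0, 0, 0]], "delta_pos": [[0, 0, 0.02], [0, 0, 0.02], [0, 0, 0.02], [0, 0, 0.018], [0, 0, 0.012], [0, 0, 0.006], [0, 0, 0.003], [0, 0, 0], [0, 0, 0], [0, 0, 0], [0, 0, 0], [0, 0, 0], [0, 0, 0], [0, 0, 0], [0, 0, 0], [0, 0, 0], [0, 0, 0], [0, 0, 0]], "gripper": [0.085, 0.085, 0.085, 0.085, 0.085, 0.085, 0.085, 0.085, 0.085, 0.06, 0.05, 0.045, 0.042, 0.04, 0.03, 0.03, 0.03, 0.03], "grip_force": 30}}

```text
time: 18.07
tool_pos: [0.6566, 0.1954, 0.0984]
tcp_rot: [2.221, 2.221, 0.0]
wrist_force: [-0.1, 0.2, -0.1]
width: 0.435
grip_force: 32.5
```

Emit:
{"method": "jog_arm", "body": {"turn": [[0, 0, 0], [0, 0, 0], [0, 0, 0], [0, 0, 0], [0, 0, 0], [0, 0, 0], [0, 0, 0], [0, 0, 0], [0, 0, 0], [0, 0, 0], [0, 0, 0]], "delta_pos": [[0, 0, -0.002], [0, 0, -0.003], [0, 0, -0.005], [0, 0, -0.01], [0, 0, -0.02], [0, 0, -0.02], [0, 0, -0.02], [0, 0, -0.01], [0, 0, 0], [0, 0, 0], [0, 0, 0]], "gripper": [0.03, 0.03, 0.03, 0.03, 0.03, 0.03, 0.03, 0.03, 0.03, 0.03, 0.03], "grip_force": 40}}

```text
time: 18.98
tool_pos: [0.6554, 0.1951, 0.1867]
tcp_rot: [-2.22, -2.22, 0.004]
wrist_force: [0.3, 0.2, -6.0]
width: 0.432
grip_force: 40.8
```

```bash
python3 - <<'E'
from fit import *
s3=dict(tool_pos=np.array([0.41134,0.32903,0.15742]),tcp_rot=np.array([-2.221,-2.221,.004]))
# blue mask in case pocket
im=cv2.imread("pics/w3.png").astype(int)
sub=im[145:220,280:365];m=(sub[...,0]-sub[...,2]>5)
ys,xs=np.nonzero(m);print(xs.min()+280,xs.max()+280,ys.min()+145,ys.max()+145)
for sg in(0,1,-1):print(sg,ringfit("w3",s3,(.412,.329),.032,.024,(0,360),sg))
for arc in((0,180),(180,360)):print(ringfit("w3",s3,(.412,.329),.032,.024,arc,0))
s2=dict(tool_pos=np.array([0.41363301,0.32553028,0.17015002]),tcp_rot=np.array([2.22293471,2.21964346,-.00042]))
print("w2 pocket",ringfit("w2",s2,(.412,.329),.032,.024,(-20,200),0))
print("w2 knob",ringfit("w2",s2,(.412,.327),.087,.0135,(180,360),0))
E
```

```text
296 348 160 218
0 (array([0.4099, 0.3277]), np.float64(17.9))
1 (array([0.4099, 0.3365]), np.float64(11.3))
-1 (array([0.4115, 0.3295]), np.float64(10.4))
(array([0.4095, 0.3273]), np.float64(17.7))
(array([0.4097, 0.3364]), np.float64(25.1))
w2 pocket (array([0.4161, 0.3276]), np.float64(15.8))
w2 knob (array([0.4114, 0.327 ]), np.float64(36.7))
```

Emit:
{"method": "jog_arm", "body": {"turn": [[0, 0, 0], [0, 0, 0], [0, 0, 0], [0, 0, 0], [0, 0, 0], [0, 0, 0], [0, 0, 0], [0, 0, 0], [0, 0, 0], [0, 0, 0], [0, 0, 0], [0, 0, 0], [0, 0, 0], [0, 0, 0], [0, 0, 0], [0, 0, 0], [0, 0, 0], [0, 0, 0]], "delta_pos": [[0.007, -0.012, 0], [0.0135, -0.0245, 0], [0.0135, -0.0245, 0], [0.0135, -0.0245, 0], [0.0135, -0.0245, 0], [0.0135, -0.0245, 0], [0.0135, -0.0245, 0], [0.0135, -0.0245, 0], [0.0135, -0.0245, 0], [0.0135, -0.0245, 0], [0.007, -0.011, 0], [0, 0, 0.025], [0, 0, 0.025], [0, 0, 0.02], [0, 0, 0.01], [0, 0, 0], [0, 0, 0], [0, 0, 0]], "gripper": [0.03, 0.03, 0.03, 0.03, 0.03, 0.03, 0.03, 0.03, 0.03, 0.03, 0.03, 0.03, 0.03, 0.03, 0.03, 0.03, 0.03, 0.03]}}

```text
time: 20.48
tool_pos: [0.4139, 0.3314, 0.1094]
tcp_rot: [2.221, 2.221, 0.003]
wrist_force: [-0.1, 0.1, -5.1]
width: 0.43
grip_force: 41.3
```

Emit:
{"method": "jog_arm", "body": {"turn": [[0, 0, 0], [0, 0, 0], [0, 0, 0], [0, 0, 0], [0, 0, 0], [0, 0, 0], [0, 0, 0]], "delta_pos": [[-0.0005, -0.0015, 0.01], [0, 0, 0.012], [0, 0, 0.01], [0, 0, 0.006], [0, 0, 0], [0, 0, 0], [0, 0, 0]], "gripper": [0.03, 0.03, 0.03, 0.03, 0.03, 0.03, 0.03]}}

```text
time: 21.07
tool_pos: [0.4116, 0.3305, 0.0703]
tcp_rot: [-2.221, -2.221, -0.0]
wrist_force: [-0.1, 0.1, -5.3]
width: 0.434
grip_force: 41.3
```

```bash
python3 - <<'E'
from m import *
st=read_state();print(st["tool_pos"])
im=snap("wrist","w6")[:,:,::-1]
o=im[100:350,210:450]
cv2.imwrite("pics/w6o.png",cv2.resize(o,None,fx=2.4,fy=2.4,interpolation=cv2.INTER_CUBIC))
E
```

```text
[0.41164639 0.33050751 0.07028811]
```

View pics/w6o.png

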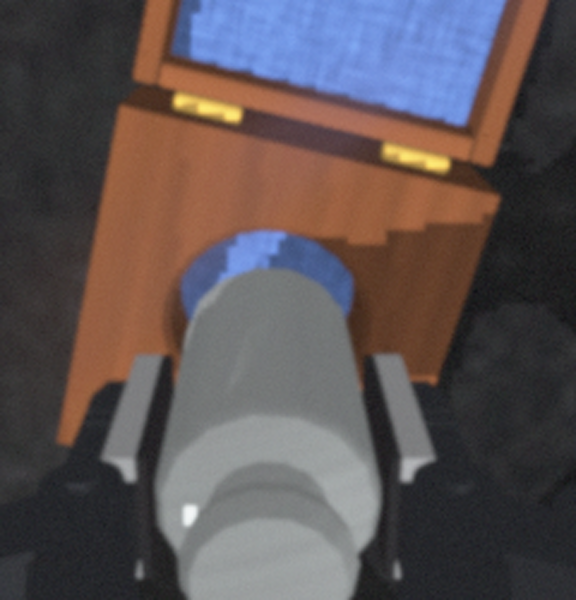

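Emit:
{"method": "jog_arm", "body": {"turn": [[0, 0, 0], [0, 0, 0], [0, 0, 0], [0, 0, 0], [0, 0, 0], [0, 0, 0], [0, 0, 0], [0, 0, 0], [0, 0, 0]], "delta_pos": [[0.002, 0, 0], [0, 0, 0.004], [0, 0, 0.006], [0, 0, 0.006], [0, 0, 0.006], [0, 0, 0.005], [0, 0, 0.002], [0, 0, 0], [0, 0, 0]], "gripper": [0.03, 0.03, 0.03, 0.03, 0.03, 0.03, 0.03, 0.03, 0.03]}}

```text
time: 21.87
tool_pos: [0.4114, 0.3323, 0.041]
tcp_rot: [-2.221, -2.221, 0.001]
wrist_force: [-0.2, 0.9, -4.7]
width: 0.431
grip_force: 41.3
```

Emit:
{"method": "jog_arm", "body": {"turn": [[0, 0, 0], [0, 0, 0], [0, 0, 0], [0, 0, 0], [0, 0, 0], [0, 0, 0], [0, 0, 0]], "delta_pos": [[0, 0, 0.001], [0, 0, 0.001], [0, 0, 0.001], [0, 0, 0.001], [0, 0, 0.001], [0, 0, 0], [0, 0, 0]], "gripper": [0.03, 0.03, 0.03, 0.03, 0.03, 0.03, 0.03]}}

```text
time: 22.45
tool_pos: [0.4116, 0.3325, 0.0367]
tcp_rot: [2.221, 2.221, 0.0]
wrist_force: [-1.7, -0.6, -0.5]
width: 0.434
grip_force: 41.7
```

Emit:
{"method": "jog_arm", "body": {"turn": [[0, 0, 0], [0, 0, 0], [0, 0, 0], [0, 0, 0], [0, 0, 0], [0, 0, 0], [0, 0, 0], [0, 0, 0], [0, 0, 0], [0, 0, 0], [0, 0, 0], [0, 0, 0], [0, 0, 0], [0, 0, 0], [0, 0, 0]], "delta_pos": [[0, 0, 0], [0, 0, 0], [0, 0, 0], [0, 0, 0], [0, 0, 0], [0, 0, 0], [0, 0, 0], [0, 0, -0.01], [0, 0, -0.02], [0, 0, -0.03], [0, 0, -0.035], [0, 0, -0.04], [0, 0, -0.04], [0, 0, -0.03], [0, 0, -0.02]], "gripper": [0.04, 0.045, 0.05, 0.06, 0.07, 0.085, 0.085, 0.085, 0.085, 0.085, 0.085, 0.085, 0.085, 0.085, 0.085]}}

```text
time: 23.7
tool_pos: [0.4128, 0.3333, 0.2669]
tcp_rot: [2.221, 2.221, 0.011]
wrist_force: [0.6, 1.1, -0.2]
width: 0.993
grip_force: 0.0
```

Emit:
{"method": "jog_arm", "body": {"turn": [[0, 0, 0], [0, 0, 0], [0, 0, 0], [0, 0, 0], [0, 0, 0], [0, 0, 0], [0, 0, 0], [0, 0, 0], [0, 0, 0], [0, 0, 0], [0, 0, 0], [0, 0, 0], [0, 0, 0], [0, 0, 0], [0, 0, 0], [0, 0, 0], [0, 0, 0]], "delta_pos": [[-0.015, 0.002, 0], [-0.03, 0.005, 0], [-0.035, 0.005, 0], [-0.036, 0.005, 0], [-0.036, 0.005, 0], [-0.036, 0.005, 0], [-0.036, 0.005, 0], [-0.036, 0.005, 0], [-0.036, 0.005, 0], [-0.036, 0.005, 0], [-0.036, 0.005, 0], [-0.036, 0.005, 0], [-0.03, 0.002, 0], [-0.015, 0, 0], [0, 0, 0], [0, 0, 0], [0, 0, 0]], "gripper": [0.085, 0.085, 0.085, 0.085, 0.085, 0.085, 0.085, 0.085, 0.085, 0.085, 0.085, 0.085, 0.085, 0.085, 0.085, 0.085, 0.085]}}

```text
time: 25.12
tool_pos: [0.4704, -0.116, 0.2616]
tcp_rot: [-2.221, -2.221, -0.001]
wrist_force: [-0.2, 0.2, 0.6]
width: 0.998
grip_force: 0.0
```

```bash
cat > blobs.py <<'E'
from fit import *
import json
def tins(fn):
    st=read_state();im=snap("wrist",fn)
    json.dump({k:list(st[k]) for k in("tool_pos","tcp_rot")},open(f"pics/{fn}.json","w"))
    hsv=cv2.cvtColor(im,cv2.COLOR_RGB2HSV)
    m=((hsv[...,1]<60)&(hsv[...,2]>90)).astype(np.uint8)
    m=cv2.morphologyEx(m,cv2.MORPH_OPEN,np.ones((3,3)))
    n,l,s,c=cv2.connectedComponentsWithStats(m)
    for i in range(1,n):
        if s[i,4]>400:
            print(s[i],c[i].round(0),px2w("wrist",[c[i]],.03,st)[0].round(3))
    return st
E
python3 - <<'E'
from blobs import *
st=tins("w7");print(st["tool_pos"],st["tcp_rot"])
for n,x0,h,d in(("A",(.456,.036),.054,.056),("B",(.443,-.076),.060,.064),("C",(.429,-.182),.048,.048)):
    print(n,ringfit("w7",st,x0,h,d/2,(0,360),1,rng=.012),ringfit("w7",st,x0,h,d/2,(0,360),0,rng=.012),w2px("wrist",[(*x0,h)],st))
E
```

```text
[    0     0   185   400 44466] [ 73. 214.] [ 0.174 -0.182  0.03 ]
[ 276    0   60   42 1995] [306.  17.] [0.455 0.028 0.03 ]
[  405    23   119   300 20490] [452. 166.] [ 0.62  -0.124  0.03 ]
[540  66  25  64 830] [550.  94.] [ 0.714 -0.045  0.03 ]
[ 260   95   64   66 3344] [291. 128.] [ 0.438 -0.081  0.03 ]
[ 196  160   16   72 1119] [203. 196.] [ 0.332 -0.159  0.03 ]
[ 503  161  131   72 7407] [567. 196.] [ 0.758 -0.16   0.03 ]
[ 263  192   43   50 1737] [285. 217.] [ 0.427 -0.186  0.03 ]
[172 261  43  62 748] [192. 292.] [ 0.302 -0.291  0.03 ]
[ 228  337   49   46 1307] [252. 357.] [ 0.373 -0.397  0.03 ]
[382 354  38  36 975] [401. 370.] [ 0.583 -0.42   0.03 ]
[ 0.47035776 -0.11598719  0.2616004 ] [-2.22141691e+00 -2.22110680e+00 -8.96839746e-04]
A (array([0.4566, 0.0314]), np.float64(23.7)) (array([0.4566, 0.0314]), np.float64(23.7)) [[305.71253883   2.75909083]]
B (array([ 0.442, -0.078]), np.float64(40.0)) (array([ 0.442, -0.078]), np.float64(40.0)) [[294.1900613  126.93253393]]
C (array([ 0.428, -0.186]), np.float64(40.0)) (array([ 0.428, -0.186]), np.float64(40.0)) [[285.095542   219.53032878]]
```

```bash
python3 - <<'E'
from blobs import *
s0=dict(tool_pos=np.array([0.67426,0,.22994]),tcp_rot=np.array([-2.22027942,-2.22026355,.00242915]))
print("carton top/base L edges",px2w("wrist",[(357,170),(366,255),(347,260),(344,333)],[.064]*4,s0).round(3))
print("turq",tri(S(490,424),C(562,97)),tri(S(436,502),C(642,112)),tri(S(570,540),C(640,60)))
# pockets refined
p=np.array([[.6115,-.0284],[.6179,-.0896],[.6257,-.1598],[.6357,-.2369]])
st={k:np.array(v) for k,v in json.load(open("pics/w7.json")).items()}
for n,s in(("wrist0",s0),("w7",st)):
    for q,d in zip(p,(48,56,64,72)):
        print(n,d,[tuple(ringfit(n,s,q,.024,d/2000,a,sg,rng=.006)) for sg in(0,) for a in((0,360),(100,260))])
d=np.diff(p,axis=0);print(d/np.linalg.norm(d,axis=1)[:,None])
E
```

```text
carton top/base L edges [[ 0.708  0.004  0.064]
 [ 0.72  -0.086  0.064]
 [ 0.701 -0.092  0.064]
 [ 0.699 -0.184  0.064]]
turq [ 0.49612603 -0.25830729  0.04665099] [ 0.41588094 -0.29238331  0.04736479] [ 0.4767556  -0.37429921  0.0488722 ]
wrist0 48 [(array([ 0.6082, -0.03  ]), np.float64(19.0)), (array([ 0.6084, -0.0294]), np.float64(31.4))]
wrist0 56 [(array([ 0.6158, -0.0915]), np.float64(17.5)), (array([ 0.6155, -0.0909]), np.float64(24.5))]
wrist0 64 [(array([ 0.6238, -0.1607]), np.float64(17.5)), (array([ 0.6235, -0.1603]), np.float64(24.5))]
wrist0 72 [(array([ 0.6323, -0.24  ]), np.float64(14.7)), (array([ 0.6324, -0.2366]), np.float64(20.9))]
w7 48 [(array([ 0.6109, -0.0307]), np.float64(6.1)), (array([ 0.6073, -0.0315]), np.float64(1.9))]
w7 56 [(array([ 0.6151, -0.0921]), np.float64(12.9)), (array([ 0.6139, -0.0916]), np.float64(15.0))]
w7 64 [(array([ 0.6236, -0.1613]), np.float64(20.3)), (array([ 0.6224, -0.16  ]), np.float64(20.3))]
w7 72 [(array([ 0.6322, -0.2361]), np.float64(12.6)), (array([ 0.6365, -0.2351]), np.float64(14.0))]
[[ 0.104008   -0.99457646]
 [ 0.11043153 -0.99388373]
 [ 0.12862431 -0.99169339]]
```

Emit:
{"method": "jog_arm", "body": {"turn": [[0, 0, 0], [0, 0, 0], [0, 0, 0], [0, 0, 0], [0, 0, 0], [0, 0, 0], [0, 0, 0], [0, 0, 0], [0, 0, 0], [0, 0, 0], [0, 0, 0], [0, 0, 0]], "delta_pos": [[-0.014, -0.0084, 0.02], [-0.014, -0.0085, 0.025], [-0.014, -0.0085, 0.025], [-0.014, -0.0085, 0.025], [-0.014, -0.0085, 0.025], [0, 0, 0.025], [0, 0, 0.02], [0, 0, 0.015], [0, 0, 0.01], [0, 0, 0], [0, 0, 0], [0, 0, 0]], "gripper": [0.085, 0.085, 0.085, 0.085, 0.085, 0.085, 0.085, 0.085, 0.085, 0.085, 0.085, 0.085]}}

```text
time: 26.17
tool_pos: [0.4292, -0.1865, 0.0724]
tcp_rot: [2.219, 2.221, 0.001]
wrist_force: [0.9, -1.0, -1.2]
width: 0.992
grip_force: 0.0
```

```bash
python3 - <<'E'
from blobs import *
st=read_state();print(st["tool_pos"],st["tcp_rot"]);snap("wrist","w8")
for a in((0,360),(180,360)):
  for d in(.040,.048):print(d,ringfit("w8",st,(.428,-.186),.048 if d>.04 else .042,d/2,a,1,rng=.012))
E
```

```text
[ 0.42916838 -0.18653149  0.07241834] [2.21908460e+00 2.22130915e+00 9.77186743e-04]
0.04 (array([ 0.4243, -0.1832]), np.float64(19.0))
0.048 (array([ 0.4267, -0.185 ]), np.float64(39.5))
0.04 (array([ 0.4279, -0.1939]), np.float64(34.1))
0.048 (array([ 0.428, -0.183]), np.float64(40.0))
```

Emit:
{"method": "jog_arm", "body": {"turn": [[0, 0, 0], [0, 0, 0], [0, 0, 0], [0, 0, 0], [0, 0, 0], [0, 0, 0], [0, 0, 0], [0, 0, 0], [0, 0, 0], [0, 0, 0], [0, 0, 0], [0, 0, 0], [0, 0, 0], [0, 0, 0]], "delta_pos": [[0.0015, -0.0015, 0.015], [0, 0, 0.015], [0, 0, 0.012], [0, 0, 0.008], [0, 0, 0.004], [0, 0, 0], [0, 0, 0], [0, 0, 0], [0, 0, 0], [0, 0, 0], [0, 0, 0], [0, 0, 0], [0, 0, 0], [0, 0, 0]], "gripper": [0.085, 0.085, 0.085, 0.085, 0.085, 0.085, 0.085, 0.065, 0.058, 0.053, 0.05, 0.04, 0.04, 0.04], "grip_force": 30}}

```text
time: 27.38
tool_pos: [0.427, -0.1853, 0.0179]
tcp_rot: [2.221, 2.221, 0.0]
wrist_force: [-1.1, 0.8, 5.1]
width: 0.552
grip_force: 30.8
```

Emit:
{"method": "jog_arm", "body": {"turn": [[0, 0, 0], [0, 0, 0], [0, 0, 0], [0, 0, 0], [0, 0, 0]], "delta_pos": [[0, 0, 0], [0, 0, 0], [0, 0, -0.002], [0, 0, -0.004], [0, 0, -0.004]], "gripper": [0.04, 0.04, 0.04, 0.04, 0.04]}}

```text
time: 27.8
tool_pos: [0.4259, -0.1848, 0.027]
tcp_rot: [-2.22, -2.22, 0.001]
wrist_force: [0.6, -0.4, -1.1]
width: 0.55
grip_force: 31.1
```

Emit:
{"method": "jog_arm", "body": {"turn": [[0, 0, 0], [0, 0, 0], [0, 0, 0], [0, 0, 0], [0, 0, 0], [0, 0, 0], [0, 0, 0], [0, 0, 0], [0, 0, 0], [0, 0, 0], [0, 0, 0], [0, 0, 0], [0, 0, 0], [0, 0, 0], [0, 0, 0], [0, 0, 0], [0, 0, 0], [0, 0, 0], [0, 0, 0], [0, 0, 0]], "delta_pos": [[0, 0, -0.015], [0, 0, -0.03], [0, 0, -0.035], [0, 0, -0.035], [0, 0, -0.03], [0.015, 0.009, 0], [0.028, 0.0168, 0], [0.028, 0.0168, 0], [0.028, 0.0168, 0], [0.028, 0.0168, 0], [0.028, 0.0168, 0], [0.028, 0.0168, 0], [0.028, 0.0168, 0], [0.028, 0.0168, 0], [0.028, 0.0168, 0], [0.028, 0.0168, 0], [0.028, 0.0168, 0], [0.028, 0.0168, 0], [0.02, 0.01, 0], [0.008, 0.006, 0]], "gripper": [0.04, 0.04, 0.04, 0.04, 0.04, 0.04, 0.04, 0.04, 0.04, 0.04, 0.04, 0.04, 0.04, 0.04, 0.04, 0.04, 0.04, 0.04, 0.04, 0.04]}}

```text
time: 29.47
tool_pos: [0.6538, 0.197, 0.1718]
tcp_rot: [-2.218, -2.223, -0.001]
wrist_force: [1.1, -0.5, -2.6]
width: 0.551
grip_force: 31.4
```

Emit:
{"method": "jog_arm", "body": {"turn": [[0, 0, 0], [0, 0, 0], [0, 0, 0], [0, 0, 0]], "delta_pos": [[0, 0, 0], [0, 0, 0], [0, 0, 0], [0, 0, 0]], "gripper": [0.04, 0.04, 0.04, 0.04]}}

```text
time: 29.8
tool_pos: [0.6525, 0.1924, 0.1722]
tcp_rot: [-2.223, -2.22, 0.002]
wrist_force: [0.8, 0.4, -1.1]
width: 0.55
grip_force: 31.4
```

Emit:
{"method": "jog_arm", "body": {"turn": [[0, 0, 0], [0, 0, 0], [0, 0, 0], [0, 0, 0], [0, 0, 0], [0, 0, 0], [0, 0, 0], [0, 0, 0]], "delta_pos": [[0.001, 0, 0.01], [0, 0, 0.02], [0, 0, 0.015], [0, 0, 0.015], [0, 0, 0.008], [0, 0, 0.002], [0, 0, 0], [0, 0, 0]], "gripper": [0.04, 0.04, 0.04, 0.04, 0.04, 0.04, 0.04, 0.04]}}

```text
time: 30.47
tool_pos: [0.6537, 0.1949, 0.1029]
tcp_rot: [2.221, 2.221, 0.001]
wrist_force: [1.0, 0.3, -0.7]
width: 0.553
grip_force: 31.4
```

Emit:
{"method": "jog_arm", "body": {"turn": [[0, 0, 0], [0, 0, 0], [0, 0, 0], [0, 0, 0], [0, 0, 0], [0, 0, 0], [0, 0, 0], [0, 0, 0], [0, 0, 0], [0, 0, 0], [0, 0, 0], [0, 0, 0]], "delta_pos": [[0, 0, 0.001], [0, 0, 0.001], [0, 0, 0.001], [0, 0, 0.001], [0, 0, 0.001], [0, 0, 0.001], [0, 0, 0.001], [0, 0, 0.001], [0, 0, 0.001], [0, 0, 0], [0, 0, 0], [0, 0, 0]], "gripper": [0.04, 0.04, 0.04, 0.04, 0.04, 0.04, 0.04, 0.04, 0.04, 0.04, 0.04, 0.04]}}

```text
time: 31.47
tool_pos: [0.6532, 0.1949, 0.0933]
tcp_rot: [2.221, 2.221, 0.0]
wrist_force: [0.4, 0.7, -1.1]
width: 0.556
grip_force: 31.4
```

Emit:
{"method": "jog_arm", "body": {"turn": [[0, 0, 0], [0, 0, 0], [0, 0, 0], [0, 0, 0], [0, 0, 0], [0, 0, 0], [0, 0, 0], [0, 0, 0], [0, 0, 0], [0, 0, 0], [0, 0, 0]], "delta_pos": [[0, 0, 0.001], [0, 0, 0.0005], [0, 0, 0], [0, 0, 0], [0, 0, 0], [0, 0, 0], [0, 0, 0], [0, 0, 0], [0, 0, 0], [0, 0, 0], [0, 0, 0]], "gripper": [0.04, 0.04, 0.04, 0.048, 0.05, 0.055, 0.065, 0.075, 0.085, 0.085, 0.085]}}

```text
time: 32.38
tool_pos: [0.6532, 0.1949, 0.0918]
tcp_rot: [2.221, 2.221, -0.0]
wrist_force: [0.3, -0.0, 0.0]
width: 0.995
grip_force: 0.0
```

Emit:
{"method": "jog_arm", "body": {"turn": [[0, 0, 0], [0, 0, 0], [0, 0, 0], [0, 0, 0], [0, 0, 0], [0, 0, 0], [0, 0, 0], [0, 0, 0], [0, 0, 0], [0, 0, 0], [0, 0, 0], [0, 0, 0], [0, 0, 0], [0, 0, 0], [0, 0, 0], [0, 0, 0], [0, 0, 0], [0, 0, 0], [0, 0, 0], [0, 0, 0]], "delta_pos": [[0, 0, -0.01], [0, 0, -0.02], [0, 0, -0.02], [0, 0, -0.025], [0, 0, -0.025], [0, 0, 0], [0, 0, 0], [0, 0, 0], [0, 0, 0], [0, 0, 0], [0, 0, 0], [0, 0, 0], [0, 0, 0], [0, 0, 0], [0, 0, 0], [0, 0, 0], [0, 0, 0], [0, 0, 0], [0, 0, 0], [0, 0, 0]], "gripper": [0.085, 0.085, 0.085, 0.085, 0.085, 0.085, 0.085, 0.085, 0.085, 0.085, 0.085, 0.085, 0.085, 0.085, 0.085, 0.085, 0.085, 0.085, 0.085, 0.085]}}

```text
time: 34.05
tool_pos: [0.6532, 0.1949, 0.1918]
tcp_rot: [2.221, 2.221, 0.0]
wrist_force: [0.5, 0.3, -0.2]
width: 0.993
grip_force: 0.0
```

Emit:
{"method": "jog_arm", "body": {"turn": [[0, 0, 0], [0, 0, 0], [0, 0, 0], [0, 0, 0], [0, 0, 0], [0, 0, 0], [0, 0, 0], [0, 0, 0], [0, 0, 0], [0, 0, 0], [0, 0, 0], [0, 0, 0], [0, 0, 0], [0, 0, 0], [0, 0, 0], [0, 0, 0], [0, 0, 0], [0, 0, 0]], "delta_pos": [[0, 0, 0], [0, 0, 0], [0, 0, 0], [0, 0, 0], [0, 0, 0], [0, 0, 0], [0, 0, 0], [0, 0, 0], [0, 0, 0], [0, 0, 0], [0, 0, 0], [0, 0, 0], [0, 0, 0], [0, 0, 0], [0, 0, 0], [0, 0, 0], [0, 0, 0], [0, 0, 0]], "gripper": [0.085, 0.085, 0.085, 0.085, 0.085, 0.085, 0.085, 0.085, 0.085, 0.085, 0.085, 0.085, 0.085, 0.085, 0.085, 0.085, 0.085, 0.085]}}

```text
time: 35.55
tool_pos: [0.6532, 0.1949, 0.1918]
tcp_rot: [-2.221, -2.221, 0.0]
wrist_force: [0.2, -0.4, -0.4]
width: 0.994
grip_force: 0.0
```

```bash
python3 - <<'E'
from blobs import *
st=read_state();print(st["time"],st["tool_pos"],st["tcp_rot"]);snap("wrist","w9")
print(ringfit("w9",st,(.653,.194),.0736+.048,.024,(0,360),0,rng=.01),ringfit("w9",st,(.653,.194),.0736+.048,.024,(180,360),0,rng=.01))
print(ringfit("w9",st,(.653,.194),.0736,.024,(30,150),-1,rng=.01))
E
```

```text
35.55 [0.65319293 0.19490561 0.19178481] [-2.22144873e+00 -2.22140537e+00  4.87797540e-06]
(array([0.6541, 0.196 ]), np.float64(18.7)) (array([0.6449, 0.1838]), np.float64(18.5))
(array([0.6535, 0.1892]), np.float64(25.1))
```

Emit:
{"method": "jog_arm", "body": {"turn": [[0, 0, 0], [0, 0, 0], [0, 0, 0], [0, 0, 0], [0, 0, 0], [0, 0, 0], [0, 0, 0], [0, 0, 0], [0, 0, 0], [0, 0, 0], [0, 0, 0], [0, 0, 0], [0, 0, 0], [0, 0, 0], [0, 0, 0], [0, 0, 0], [0, 0, 0], [0, 0, 0]], "delta_pos": [[0, 0, 0.02], [0, 0, 0.02], [0, 0, 0.02], [0, 0, 0.018], [0, 0, 0.012], [0, 0, 0.006], [0, 0, 0.003], [0, 0, 0], [0, 0, 0], [0, 0, 0], [0, 0, 0], [0, 0, 0], [0, 0, 0], [0, 0, 0], [0, 0, 0], [0, 0, 0], [0, 0, 0], [0, 0, 0]], "gripper": [0.085, 0.085, 0.085, 0.085, 0.085, 0.085, 0.085, 0.085, 0.07, 0.06, 0.055, 0.052, 0.05, 0.048, 0.04, 0.04, 0.04, 0.04], "grip_force": 25}}

```text
time: 37.1
tool_pos: [0.6534, 0.195, 0.0929]
tcp_rot: [2.221, 2.221, 0.001]
wrist_force: [-0.5, 0.5, 0.0]
width: 0.552
grip_force: 28.2
```

Emit:
{"method": "jog_arm", "body": {"turn": [[0, 0, 0], [0, 0, 0], [0, 0, 0], [0, 0, 0], [0, 0, 0], [0, 0, 0], [0, 0, 0], [0, 0, 0], [0, 0, 0], [0, 0, 0], [0, 0, 0]], "delta_pos": [[0, 0, -0.002], [0, 0, -0.003], [0, 0, -0.005], [0, 0, -0.01], [0, 0, -0.02], [0, 0, -0.02], [0, 0, -0.02], [0, 0, -0.01], [0, 0, 0], [0, 0, 0], [0, 0, 0]], "gripper": [0.04, 0.04, 0.04, 0.04, 0.04, 0.04, 0.04, 0.04, 0.04, 0.04, 0.04], "grip_force": 30}}

```text
time: 38.02
tool_pos: [0.6523, 0.1947, 0.1815]
tcp_rot: [-2.221, -2.221, 0.003]
wrist_force: [0.2, -0.2, -0.7]
width: 0.547
grip_force: 31.2
```

Emit:
{"method": "jog_arm", "body": {"turn": [[0, 0, 0], [0, 0, 0], [0, 0, 0], [0, 0, 0], [0, 0, 0], [0, 0, 0], [0, 0, 0], [0, 0, 0], [0, 0, 0], [0, 0, 0], [0, 0, 0], [0, 0, 0], [0, 0, 0], [0, 0, 0], [0, 0, 0], [0, 0, 0], [0, 0, 0], [0, 0, 0], [0, 0, 0]], "delta_pos": [[-0.012, -0.002, 0], [-0.026, -0.0033, 0], [-0.026, -0.0033, 0], [-0.026, -0.0033, 0], [-0.026, -0.0033, 0], [-0.026, -0.0033, 0], [-0.026, -0.0033, 0], [-0.026, -0.0033, 0], [-0.026, -0.0033, 0], [-0.026, -0.0033, 0], [-0.026, -0.0033, 0], [-0.014, -0.0018, 0], [0, 0, 0.02], [0, 0, 0.025], [0, 0, 0.025], [0, 0, 0.02], [0, 0, 0], [0, 0, 0], [0, 0, 0]], "gripper": [0.04, 0.04, 0.04, 0.04, 0.04, 0.04, 0.04, 0.04, 0.04, 0.04, 0.04, 0.04, 0.04, 0.04, 0.04, 0.04, 0.04, 0.04, 0.04]}}

```text
time: 39.6
tool_pos: [0.6168, -0.0912, 0.0934]
tcp_rot: [2.221, 2.221, 0.001]
wrist_force: [0.6, -0.4, -0.3]
width: 0.552
grip_force: 31.4
```

```bash
python3 - <<'E'
from blobs import *
st=read_state();print(st["time"],st["tool_pos"],st["tcp_rot"]);snap("wrist","w10")
for q,d in(((.6082,-.030),.048),((.6155,-.0915),.056)):print(ringfit("w10",st,q,.024,d/2,(0,180),0,rng=.007),ringfit("w10",st,q,.024,d/2,(20,220),0,rng=.007))
b=st["tool_pos"][2]-.0193
for sg in(-1,0,1):print("base",ringfit("w10",st,st["tool_pos"],b,.024,(30,150),sg,rng=.005))
print("lid",ringfit("w10",st,st["tool_pos"],b+.048,.024,(200,340),0,rng=.005))
E
```

```text
39.6 [ 0.61683404 -0.09117638  0.09343193] [2.22103147e+00 2.22116574e+00 6.22095249e-04]
(array([ 0.6119, -0.0306]), np.float64(8.1)) (array([ 0.6091, -0.0308]), np.float64(12.0))
(array([ 0.6151, -0.0914]), np.float64(16.9)) (array([ 0.6153, -0.0912]), np.float64(18.7))
base (array([ 0.6152, -0.093 ]), np.float64(13.5))
base (array([ 0.6167, -0.0934]), np.float64(29.5))
base (array([ 0.6173, -0.0958]), np.float64(25.3))
lid (array([ 0.618 , -0.0887]), np.float64(34.8))
```

Emit:
{"method": "jog_arm", "body": {"turn": [[0, 0, 0], [0, 0, 0], [0, 0, 0], [0, 0, 0], [0, 0, 0], [0, 0, 0], [0, 0, 0], [0, 0, 0], [0, 0, 0]], "delta_pos": [[0.001, -0.0015, 0.01], [0, 0, 0.015], [0, 0, 0.012], [0, 0, 0.008], [0, 0, 0.005], [0, 0, 0.005], [0, 0, 0.004], [0, 0, 0], [0, 0, 0]], "gripper": [0.04, 0.04, 0.04, 0.04, 0.04, 0.04, 0.04, 0.04, 0.04]}}

```text
time: 40.4
tool_pos: [0.615, -0.0901, 0.0338]
tcp_rot: [-2.221, -2.221, 0.0]
wrist_force: [0.2, 0.7, -1.4]
width: 0.55
grip_force: 31.4
```

Emit:
{"method": "jog_arm", "body": {"turn": [[0, 0, 0], [0, 0, 0], [0, 0, 0], [0, 0, 0], [0, 0, 0], [0, 0, 0], [0, 0, 0]], "delta_pos": [[0, 0, 0.002], [0, 0, 0.002], [0, 0, 0.001], [0, 0, 0.001], [0, 0, 0], [0, 0, 0], [0, 0, 0]], "gripper": [0.04, 0.04, 0.04, 0.04, 0.04, 0.04, 0.04]}}

```text
time: 40.98
tool_pos: [0.6149, -0.0901, 0.0279]
tcp_rot: [2.221, 2.221, 0.0]
wrist_force: [-0.8, 0.6, -1.3]
width: 0.551
grip_force: 31.5
```

Emit:
{"method": "jog_arm", "body": {"turn": [[0, 0, 0], [0, 0, 0], [0, 0, 0], [0, 0, 0]], "delta_pos": [[0, 0, 0.0005], [0, 0, 0.0005], [0, 0, 0], [0, 0, 0]], "gripper": [0.04, 0.04, 0.04, 0.04]}}

```text
time: 41.32
tool_pos: [0.615, -0.0901, 0.0278]
tcp_rot: [2.221, 2.221, 0.0]
wrist_force: [-3.2, 0.5, 4.7]
width: 0.548
grip_force: 32.1
```

Emit:
{"method": "jog_arm", "body": {"turn": [[0, 0, 0], [0, 0, 0], [0, 0, 0], [0, 0, 0], [0, 0, 0], [0, 0, 0], [0, 0, 0], [0, 0, 0], [0, 0, 0], [0, 0, 0], [0, 0, 0], [0, 0, 0]], "delta_pos": [[0, 0, 0], [0, 0, 0], [0, 0, 0], [0, 0, 0], [0, 0, 0], [0, 0, -0.01], [0, 0, -0.02], [0, 0, -0.03], [0, 0, -0.035], [0, 0, -0.04], [0, 0, -0.035], [0, 0, 0]], "gripper": [0.05, 0.055, 0.062, 0.062, 0.062, 0.062, 0.062, 0.062, 0.07, 0.085, 0.085, 0.085]}}

```text
time: 42.32
tool_pos: [0.6203, -0.0911, 0.2077]
tcp_rot: [2.212, 2.212, 0.014]
wrist_force: [1.5, -1.3, 2.1]
width: 0.997
grip_force: 0.0
```

Emit:
{"method": "jog_arm", "body": {"turn": [[0, 0, 0], [0, 0, 0], [0, 0, 0], [0, 0, 0], [0, 0, 0], [0, 0, 0], [0, 0, 0], [0, 0, 0], [0, 0, 0], [0, 0, 0], [0, 0, 0]], "delta_pos": [[0.008, -0.01, 0], [0.015, -0.02, 0], [0.015, -0.02, 0], [0.015, -0.02, 0], [0.015, -0.02, 0], [0.015, -0.02, 0], [0.015, -0.02, 0], [0.015, -0.02, 0], [0.007, -0.008, 0], [0, 0, 0], [0, 0, 0]], "gripper": [0.085, 0.085, 0.085, 0.085, 0.085, 0.085, 0.085, 0.085, 0.085, 0.085, 0.085]}}

```text
time: 43.23
tool_pos: [0.4565, 0.0301, 0.1964]
tcp_rot: [2.22, 2.223, -0.0]
wrist_force: [0.7, 0.4, 0.6]
width: 0.999
grip_force: 0.0
```

```bash
python3 - <<'E'
from blobs import *
st=tins("w11");print(st["tool_pos"],st["tcp_rot"])
for n,x0,h,d in(("A",(.456,.034),.054,.056),("B",(.442,-.078),.060,.064),("in pocket",(.615,-.0913),.056,.048)):
    print(n,ringfit("w11",st,x0,h,d/2,(0,360),1,rng=.015),ringfit("w11",st,x0,h,d/2,(180,360),1,rng=.015),w2px("wrist",[(*x0,h)],st))
E
```

```text
[    0     0   174   400 37949] [ 64. 198.] [0.207 0.006 0.03 ]
[ 167    0   96   82 4866] [215.  36.] [0.368 0.149 0.03 ]
[  390     0   250    98 21811] [520.  44.] [0.624 0.143 0.03 ]
[171  92  47 108 853] [189. 144.] [0.334 0.058 0.03 ]
[ 289  136   64   69 3378] [321. 171.] [0.456 0.033 0.03 ]
[437 175  65  24 632] [469. 184.] [0.598 0.021 0.03 ]
[ 420  193  100  135 9575] [473. 249.] [ 0.612 -0.049  0.03 ]
[ 562  216   28   64 1006] [575. 247.] [ 0.715 -0.046  0.03 ]
[ 271  237   67   82 4363] [305. 279.] [ 0.439 -0.084  0.03 ]
[172 262  42  61 727] [191. 293.] [ 0.317 -0.102  0.03 ]
[ 522  295  118   92 5870] [592. 332.] [ 0.76  -0.151  0.03 ]
[0.45645269 0.03009642 0.19636115] [ 2.21986211e+00  2.22269090e+00 -4.71209223e-04]
A (array([0.456 , 0.0348]), np.float64(35.7)) (array([0.457, 0.037]), np.float64(40.0)) [[320.75982417 176.66935576]]
B (array([ 0.441, -0.078]), np.float64(40.0)) (array([ 0.442, -0.077]), np.float64(40.0)) [[306.10713667 290.2862509 ]]
in pocket (array([ 0.6143, -0.0884]), np.float64(23.7)) (array([ 0.621 , -0.0721]), np.float64(26.3)) [[481.28762986 299.89206135]]
```

Emit:
{"method": "jog_arm", "body": {"turn": [[0, 0, 0], [0, 0, 0], [0, 0, 0], [0, 0, 0], [0, 0, 0], [0, 0, 0], [0, 0, 0], [0, 0, 0], [0, 0, 0], [0, 0, 0], [0, 0, 0]], "delta_pos": [[0.005, -0.0005, 0.015], [0, 0, 0.025], [0, 0, 0.025], [0, 0, 0.025], [0, 0, 0.025], [0, 0, 0.025], [0, 0, 0.02], [0, 0, 0.01], [0, 0, 0.004], [0, 0, 0], [0, 0, 0]], "gripper": [0.085, 0.085, 0.085, 0.085, 0.085, 0.085, 0.085, 0.085, 0.085, 0.085, 0.085]}}

```text
time: 44.2
tool_pos: [0.4576, 0.0347, 0.0235]
tcp_rot: [2.221, 2.22, 0.001]
wrist_force: [0.1, -0.3, -0.4]
width: 0.996
grip_force: 0.0
```

Emit:
{"method": "jog_arm", "body": {"turn": [[0, 0, 0], [0, 0, 0], [0, 0, 0], [0, 0, 0], [0, 0, 0], [0, 0, 0], [0, 0, 0], [0, 0, 0], [0, 0, 0], [0, 0, 0]], "delta_pos": [[0, 0, 0], [0, 0, 0], [0, 0, 0], [0, 0, 0], [0, 0, 0], [0, 0, 0], [0, 0, 0], [0, 0, 0], [0, 0, 0], [0, 0, 0]], "gripper": [0.07, 0.066, 0.062, 0.058, 0.056, 0.05, 0.05, 0.05, 0.05, 0.05], "grip_force": 30}}

```text
time: 45.03
tool_pos: [0.4566, 0.0349, 0.0234]
tcp_rot: [2.221, 2.221, 0.0]
wrist_force: [-2.1, -0.3, 5.6]
width: 0.646
grip_force: 31.6
```

Emit:
{"method": "jog_arm", "body": {"turn": [[0, 0, 0], [0, 0, 0], [0, 0, 0], [0, 0, 0], [0, 0, 0], [0, 0, 0], [0, 0, 0], [0, 0, 0], [0, 0, 0], [0, 0, 0], [0, 0, 0], [0, 0, 0], [0, 0, 0], [0, 0, 0], [0, 0, 0], [0, 0, 0], [0, 0, 0], [0, 0, 0], [0, 0, 0], [0, 0, 0]], "delta_pos": [[0, 0, -0.003], [0, 0, -0.007], [0, 0, -0.02], [0, 0, -0.03], [0, 0, -0.035], [0, 0, -0.035], [0, 0, -0.025], [0.008, 0.01, 0], [0.018, 0.022, 0], [0.018, 0.022, 0], [0.018, 0.022, 0], [0.018, 0.022, 0], [0.018, 0.022, 0], [0.018, 0.022, 0], [0.018, 0.022, 0], [0.018, 0.022, 0], [0.008, 0.0104, 0], [0, 0, 0], [0, 0, 0], [0, 0, 0]], "gripper": [0.05, 0.05, 0.05, 0.05, 0.05, 0.05, 0.05, 0.05, 0.05, 0.05, 0.05, 0.05, 0.05, 0.05, 0.05, 0.05, 0.05, 0.05, 0.05, 0.05]}}

```text
time: 46.7
tool_pos: [0.6516, 0.1945, 0.1762]
tcp_rot: [-2.22, -2.221, 0.004]
wrist_force: [-0.1, 0.9, -1.8]
width: 0.646
grip_force: 32.6
```

Emit:
{"method": "jog_arm", "body": {"turn": [[0, 0, 0], [0, 0, 0], [0, 0, 0], [0, 0, 0], [0, 0, 0], [0, 0, 0], [0, 0, 0], [0, 0, 0]], "delta_pos": [[0, 0, 0.01], [0, 0, 0.02], [0, 0, 0.015], [0, 0, 0.015], [0, 0, 0.006], [0, 0, 0.002], [0, 0, 0], [0, 0, 0]], "gripper": [0.05, 0.05, 0.05, 0.05, 0.05, 0.05, 0.05, 0.05]}}

```text
time: 47.37
tool_pos: [0.6532, 0.1948, 0.1107]
tcp_rot: [2.221, 2.221, 0.002]
wrist_force: [0.4, -0.2, -1.8]
width: 0.644
grip_force: 32.6
```

Emit:
{"method": "jog_arm", "body": {"turn": [[0, 0, 0], [0, 0, 0], [0, 0, 0], [0, 0, 0], [0, 0, 0], [0, 0, 0], [0, 0, 0], [0, 0, 0], [0, 0, 0], [0, 0, 0], [0, 0, 0], [0, 0, 0]], "delta_pos": [[0, 0, 0.001], [0, 0, 0.001], [0, 0, 0.001], [0, 0, 0.001], [0, 0, 0.001], [0, 0, 0.001], [0, 0, 0.001], [0, 0, 0.001], [0, 0, 0.001], [0, 0, 0], [0, 0, 0], [0, 0, 0]], "gripper": [0.05, 0.05, 0.05, 0.05, 0.05, 0.05, 0.05, 0.05, 0.05, 0.05, 0.05, 0.05]}}

```text
time: 48.37
tool_pos: [0.6528, 0.1949, 0.1008]
tcp_rot: [-2.221, -2.221, 0.0]
wrist_force: [0.6, -0.1, -1.5]
width: 0.648
grip_force: 32.6
```

Lower 4.5 mm more, release, rise, wait.

Emit:
{"method": "jog_arm", "body": {"turn": [[0, 0, 0], [0, 0, 0], [0, 0, 0], [0, 0, 0], [0, 0, 0], [0, 0, 0], [0, 0, 0]], "delta_pos": [[0, 0, 0.001], [0, 0, 0.001], [0, 0, 0.001], [0, 0, 0.001], [0, 0, 0.0005], [0, 0, 0], [0, 0, 0]], "gripper": [0.05, 0.05, 0.05, 0.05, 0.05, 0.05, 0.05]}}

```text
time: 48.95
tool_pos: [0.6529, 0.1949, 0.0965]
tcp_rot: [2.221, 2.221, 0.0]
wrist_force: [0.2, -0.7, 0.1]
width: 0.644
grip_force: 32.6
```

Emit:
{"method": "jog_arm", "body": {"turn": [[0, 0, 0], [0, 0, 0], [0, 0, 0], [0, 0, 0], [0, 0, 0], [0, 0, 0], [0, 0, 0], [0, 0, 0]], "delta_pos": [[0, 0, 0], [0, 0, 0], [0, 0, 0], [0, 0, 0], [0, 0, 0], [0, 0, 0], [0, 0, 0], [0, 0, 0]], "gripper": [0.056, 0.058, 0.062, 0.07, 0.078, 0.085, 0.085, 0.085]}}

```text
time: 49.62
tool_pos: [0.6528, 0.1949, 0.0963]
tcp_rot: [2.221, 2.221, 0.0]
wrist_force: [-0.7, 0.9, 0.7]
width: 0.992
grip_force: 0.0
```

Emit:
{"method": "jog_arm", "body": {"turn": [[0, 0, 0], [0, 0, 0], [0, 0, 0], [0, 0, 0], [0, 0, 0], [0, 0, 0], [0, 0, 0], [0, 0, 0], [0, 0, 0], [0, 0, 0], [0, 0, 0], [0, 0, 0], [0, 0, 0], [0, 0, 0], [0, 0, 0], [0, 0, 0], [0, 0, 0], [0, 0, 0], [0, 0, 0], [0, 0, 0]], "delta_pos": [[0, 0, -0.01], [0, 0, -0.02], [0, 0, -0.02], [0, 0, -0.025], [0, 0, -0.025], [0, 0, 0], [0, 0, 0], [0, 0, 0], [0, 0, 0], [0, 0, 0], [0, 0, 0], [0, 0, 0], [0, 0, 0], [0, 0, 0], [0, 0, 0], [0, 0, 0], [0, 0, 0], [0, 0, 0], [0, 0, 0], [0, 0, 0]], "gripper": [0.085, 0.085, 0.085, 0.085, 0.085, 0.085, 0.085, 0.085, 0.085, 0.085, 0.085, 0.085, 0.085, 0.085, 0.085, 0.085, 0.085, 0.085, 0.085, 0.085]}}

```text
time: 51.28
tool_pos: [0.6528, 0.1949, 0.1963]
tcp_rot: [2.221, 2.221, 0.0]
wrist_force: [0.5, -0.9, -0.2]
width: 0.999
grip_force: 0.0
```

Emit:
{"method": "jog_arm", "body": {"turn": [[0, 0, 0], [0, 0, 0], [0, 0, 0], [0, 0, 0], [0, 0, 0], [0, 0, 0], [0, 0, 0], [0, 0, 0], [0, 0, 0], [0, 0, 0], [0, 0, 0], [0, 0, 0], [0, 0, 0], [0, 0, 0], [0, 0, 0], [0, 0, 0], [0, 0, 0], [0, 0, 0]], "delta_pos": [[0, 0, 0], [0, 0, 0], [0, 0, 0], [0, 0, 0], [0, 0, 0], [0, 0, 0], [0, 0, 0], [0, 0, 0], [0, 0, 0], [0, 0, 0], [0, 0, 0], [0, 0, 0], [0, 0, 0], [0, 0, 0], [0, 0, 0], [0, 0, 0], [0, 0, 0], [0, 0, 0]], "gripper": [0.085, 0.085, 0.085, 0.085, 0.085, 0.085, 0.085, 0.085, 0.085, 0.085, 0.085, 0.085, 0.085, 0.085, 0.085, 0.085, 0.085, 0.085]}}

```text
time: 52.78
tool_pos: [0.6528, 0.1949, 0.1963]
tcp_rot: [-2.221, -2.221, 0.0]
wrist_force: [-0.1, 0.1, -0.3]
width: 0.998
grip_force: 0.0
```

Emit:
{"method": "jog_arm", "body": {"turn": [[0, 0, 0], [0, 0, 0], [0, 0, 0], [0, 0, 0], [0, 0, 0], [0, 0, 0], [0, 0, 0], [0, 0, 0], [0, 0, 0], [0, 0, 0], [0, 0, 0], [0, 0, 0], [0, 0, 0], [0, 0, 0], [0, 0, 0], [0, 0, 0], [0, 0, 0], [0, 0, 0]], "delta_pos": [[0, 0, 0.02], [0, 0, 0.02], [0, 0, 0.02], [0, 0, 0.018], [0, 0, 0.012], [0, 0, 0.006], [0, 0, 0.003], [0, 0, 0], [0, 0, 0], [0, 0, 0], [0, 0, 0], [0, 0, 0], [0, 0, 0], [0, 0, 0], [0, 0, 0], [0, 0, 0], [0, 0, 0], [0, 0, 0]], "gripper": [0.085, 0.085, 0.085, 0.085, 0.085, 0.085, 0.085, 0.085, 0.075, 0.068, 0.063, 0.06, 0.058, 0.056, 0.05, 0.05, 0.05, 0.05], "grip_force": 25}}

```text
time: 54.28
tool_pos: [0.6529, 0.1949, 0.0974]
tcp_rot: [2.221, 2.221, 0.0]
wrist_force: [0.5, 1.2, 0.8]
width: 0.648
grip_force: 29.4
```

Emit:
{"method": "jog_arm", "body": {"turn": [[0, 0, 0], [0, 0, 0], [0, 0, 0], [0, 0, 0], [0, 0, 0], [0, 0, 0], [0, 0, 0], [0, 0, 0], [0, 0, 0], [0, 0, 0], [0, 0, 0]], "delta_pos": [[0, 0, -0.002], [0, 0, -0.003], [0, 0, -0.005], [0, 0, -0.01], [0, 0, -0.02], [0, 0, -0.02], [0, 0, -0.02], [0, 0, -0.01], [0, 0, 0], [0, 0, 0], [0, 0, 0]], "gripper": [0.05, 0.05, 0.05, 0.05, 0.05, 0.05, 0.05, 0.05, 0.05, 0.05, 0.05], "grip_force": 30}}

```text
time: 55.2
tool_pos: [0.6519, 0.1947, 0.1859]
tcp_rot: [-2.221, -2.221, 0.003]
wrist_force: [0.8, -0.5, -1.1]
width: 0.65
grip_force: 32.2
```

Emit:
{"method": "jog_arm", "body": {"turn": [[0, 0, 0], [0, 0, 0], [0, 0, 0], [0, 0, 0], [0, 0, 0], [0, 0, 0], [0, 0, 0], [0, 0, 0], [0, 0, 0], [0, 0, 0], [0, 0, 0], [0, 0, 0], [0, 0, 0], [0, 0, 0], [0, 0, 0], [0, 0, 0], [0, 0, 0], [0, 0, 0], [0, 0, 0], [0, 0, 0]], "delta_pos": [[-0.0124, -0.001, 0], [-0.03, -0.0025, 0], [-0.03, -0.0025, 0], [-0.03, -0.0025, 0], [-0.03, -0.0025, 0], [-0.03, -0.0025, 0], [-0.03, -0.0025, 0], [-0.03, -0.0025, 0], [-0.03, -0.0025, 0], [-0.03, -0.0025, 0], [-0.03, -0.0025, 0], [-0.03, -0.0025, 0], [-0.013, -0.001, 0], [0, 0, 0.02], [0, 0, 0.025], [0, 0, 0.025], [0, 0, 0.02], [0, 0, 0], [0, 0, 0], [0, 0, 0]], "gripper": [0.05, 0.05, 0.05, 0.05, 0.05, 0.05, 0.05, 0.05, 0.05, 0.05, 0.05, 0.05, 0.05, 0.05, 0.05, 0.05, 0.05, 0.05, 0.05, 0.05]}}

```text
time: 56.87
tool_pos: [0.6236, -0.1606, 0.0978]
tcp_rot: [2.221, 2.221, 0.0]
wrist_force: [-0.3, -0.1, -1.3]
width: 0.647
grip_force: 32.5
```

```bash
python3 - <<'E'
from blobs import *
st=read_state();print(st["time"],st["tool_pos"],st["tcp_rot"]);snap("wrist","w12")
q,d=((.6237,-.1607),.064);print(ringfit("w12",st,q,.024,d/2,(0,180),0,rng=.007),ringfit("w12",st,q,.024,d/2,(20,220),0,rng=.007))
b=st["tool_pos"][2]-.0244
for sg in(-1,0,1):print("base",ringfit("w12",st,st["tool_pos"],b,.028,(30,150),sg,rng=.005))
print("C lid",ringfit("w12",st,(.615,-.0905),.056,.024,(0,360),0,rng=.005))
E
```

```text
56.8667 [ 0.62357639 -0.16062333  0.09783781] [2.22111092e+00 2.22128053e+00 2.85815294e-04]
(array([ 0.6249, -0.1584]), np.float64(20.4)) (array([ 0.6247, -0.1584]), np.float64(19.8))
base (array([ 0.6196, -0.162 ]), np.float64(13.6))
base (array([ 0.623 , -0.1623]), np.float64(31.3))
base (array([ 0.6238, -0.1644]), np.float64(28.6))
C lid (array([ 0.6153, -0.0899]), np.float64(34.5))
```

Emit:
{"method": "jog_arm", "body": {"turn": [[0, 0, 0], [0, 0, 0], [0, 0, 0], [0, 0, 0], [0, 0, 0], [0, 0, 0], [0, 0, 0], [0, 0, 0], [0, 0, 0]], "delta_pos": [[0.0015, 0.0007, 0.01], [0, 0, 0.015], [0, 0, 0.012], [0, 0, 0.008], [0, 0, 0.005], [0, 0, 0.005], [0, 0, 0.004], [0, 0, 0], [0, 0, 0]], "gripper": [0.05, 0.05, 0.05, 0.05, 0.05, 0.05, 0.05, 0.05, 0.05]}}

```text
time: 57.67
tool_pos: [0.6241, -0.159, 0.0383]
tcp_rot: [-2.221, -2.221, 0.0]
wrist_force: [-0.0, -0.2, -0.9]
width: 0.651
grip_force: 32.5
```

Emit:
{"method": "jog_arm", "body": {"turn": [[0, 0, 0], [0, 0, 0], [0, 0, 0], [0, 0, 0], [0, 0, 0], [0, 0, 0], [0, 0, 0]], "delta_pos": [[0, 0, 0.002], [0, 0, 0.002], [0, 0, 0.001], [0, 0, 0.001], [0, 0, 0], [0, 0, 0], [0, 0, 0]], "gripper": [0.05, 0.05, 0.05, 0.05, 0.05, 0.05, 0.05]}}

```text
time: 58.25
tool_pos: [0.6241, -0.1591, 0.0328]
tcp_rot: [2.221, 2.221, 0.0]
wrist_force: [-2.0, 0.1, 3.3]
width: 0.643
grip_force: 32.7
```

Emit:
{"method": "jog_arm", "body": {"turn": [[0, 0, 0], [0, 0, 0], [0, 0, 0], [0, 0, 0], [0, 0, 0], [0, 0, 0], [0, 0, 0], [0, 0, 0], [0, 0, 0], [0, 0, 0], [0, 0, 0], [0, 0, 0]], "delta_pos": [[0, 0, 0], [0, 0, 0], [0, 0, 0], [0, 0, 0], [0, 0, 0], [0, 0, -0.01], [0, 0, -0.02], [0, 0, -0.03], [0, 0, -0.035], [0, 0, -0.04], [0, 0, -0.035], [0, 0, 0]], "gripper": [0.058, 0.063, 0.07, 0.07, 0.07, 0.07, 0.07, 0.07, 0.07, 0.085, 0.085, 0.085]}}

```text
time: 59.25
tool_pos: [0.6293, -0.1605, 0.2135]
tcp_rot: [2.211, 2.211, 0.012]
wrist_force: [1.7, 0.3, 1.2]
width: 0.996
grip_force: 0.0
```

Emit:
{"method": "jog_arm", "body": {"turn": [[0, 0, 0], [0, 0, 0], [0, 0, 0], [0, 0, 0], [0, 0, 0], [0, 0, 0], [0, 0, 0], [0, 0, 0], [0, 0, 0], [0, 0, 0], [0, 0, 0]], "delta_pos": [[0.005, -0.0113, 0], [0.01, -0.0226, 0], [0.01, -0.0226, 0], [0.01, -0.0226, 0], [0.01, -0.0226, 0], [0.01, -0.0226, 0], [0.01, -0.0226, 0], [0.01, -0.0226, 0], [0.006, -0.0124, 0], [0, 0, 0], [0, 0, 0]], "gripper": [0.085, 0.085, 0.085, 0.085, 0.085, 0.085, 0.085, 0.085, 0.085, 0.085, 0.085]}}

```text
time: 60.17
tool_pos: [0.4422, -0.078, 0.203]
tcp_rot: [2.22, 2.221, 0.002]
wrist_force: [0.7, -0.0, 0.5]
width: 0.998
grip_force: 0.0
```

```bash
python3 - <<'E'
from blobs import *
st=tins("w13");print(st["tool_pos"],st["tcp_rot"])
for n,x0,h,d in(("B",(.442,-.078),.060,.064),("C",(.615,-.0913),.056,.048),("A",(.624,-.160),.062,.056)):
    print(n,ringfit("w13",st,x0,h,d/2,(0,360),1,rng=.012),ringfit("w13",st,x0,h,d/2,(180,360),1,rng=.012),w2px("wrist",[(*x0,h)],st))
E
```

```text
[    0     0   186   400 40078] [ 72. 225.] [ 0.189 -0.134  0.03 ]
[ 88   0  59  22 697] [125.   7.] [0.279 0.063 0.03 ]
[179   0  29 116 466] [191.  56.] [0.33  0.026 0.03 ]
[  429    58   138   278 23356] [496. 199.] [ 0.616 -0.105  0.03 ]
[ 595  107   28   71 1062] [608. 141.] [ 0.711 -0.047  0.03 ]
[ 282  137   74   79 4500] [318. 177.] [ 0.44  -0.082  0.03 ]
[ 172  206   53  117 1757] [205. 260.] [ 0.319 -0.173  0.03 ]
[ 548  206   92   86 6497] [599. 247.] [ 0.732 -0.158  0.03 ]
[ 0.44221242 -0.07795579  0.20299902] [2.21963266e+00 2.22064729e+00 1.60312374e-03]
B (array([ 0.441, -0.078]), np.float64(40.0)) (array([ 0.441, -0.077]), np.float64(40.0)) [[320.69135538 180.76950141]]
C (array([ 0.6147, -0.0902]), np.float64(26.8)) (array([ 0.615 , -0.0894]), np.float64(31.1)) [[511.44754448 193.75466115]]
A (array([ 0.6236, -0.1572]), np.float64(39.9)) (array([ 0.6236, -0.1572]), np.float64(39.9)) [[511.26485247 264.09732683]]
```

Emit:
{"method": "jog_arm", "body": {"turn": [[0, 0, 0], [0, 0, 0], [0, 0, 0], [0, 0, 0], [0, 0, 0], [0, 0, 0], [0, 0, 0], [0, 0, 0], [0, 0, 0], [0, 0, 0], [0, 0, 0]], "delta_pos": [[0, -0.001, 0.015], [0, 0, 0.025], [0, 0, 0.025], [0, 0, 0.025], [0, 0, 0.025], [0, 0, 0.025], [0, 0, 0.02], [0, 0, 0.012], [0, 0, 0.005], [0, 0, 0], [0, 0, 0]], "gripper": [0.085, 0.085, 0.085, 0.085, 0.085, 0.085, 0.085, 0.085, 0.085, 0.085, 0.085]}}

```text
time: 61.13
tool_pos: [0.4421, -0.0784, 0.0256]
tcp_rot: [2.221, 2.221, 0.0]
wrist_force: [0.8, 0.0, 0.3]
width: 0.996
grip_force: 0.0
```

Emit:
{"method": "jog_arm", "body": {"turn": [[0, 0, 0], [0, 0, 0], [0, 0, 0], [0, 0, 0], [0, 0, 0], [0, 0, 0], [0, 0, 0], [0, 0, 0], [0, 0, 0], [0, 0, 0]], "delta_pos": [[0, 0, 0], [0, 0, 0], [0, 0, 0], [0, 0, 0], [0, 0, 0], [0, 0, 0], [0, 0, 0], [0, 0, 0], [0, 0, 0], [0, 0, 0]], "gripper": [0.076, 0.073, 0.07, 0.067, 0.065, 0.06, 0.058, 0.058, 0.058, 0.058], "grip_force": 30}}

```text
time: 61.97
tool_pos: [0.4412, -0.0781, 0.0259]
tcp_rot: [2.221, 2.222, -0.0]
wrist_force: [-3.2, 0.6, 6.0]
width: 0.739
grip_force: 32.8
```

Emit:
{"method": "jog_arm", "body": {"turn": [[0, 0, 0], [0, 0, 0], [0, 0, 0], [0, 0, 0], [0, 0, 0], [0, 0, 0], [0, 0, 0]], "delta_pos": [[0, 0, -0.003], [0, 0, -0.007], [0, 0, -0.02], [0, 0, -0.03], [0, 0, -0.035], [0, 0, -0.035], [0, 0, -0.025]], "gripper": [0.058, 0.058, 0.058, 0.058, 0.058, 0.058, 0.058], "grip_force": 38}}

```text
time: 62.55
tool_pos: [0.4418, -0.0781, 0.1834]
tcp_rot: [2.22, 2.22, 0.003]
wrist_force: [-0.2, -0.2, -1.8]
width: 0.737
grip_force: 43.1
```

Emit:
{"method": "jog_arm", "body": {"turn": [[0, 0, 0], [0, 0, 0], [0, 0, 0], [0, 0, 0], [0, 0, 0], [0, 0, 0], [0, 0, 0], [0, 0, 0], [0, 0, 0], [0, 0, 0], [0, 0, 0], [0, 0, 0], [0, 0, 0], [0, 0, 0], [0, 0, 0], [0, 0, 0]], "delta_pos": [[0.0127, 0.0098, 0], [0.025, 0.0194, 0], [0.025, 0.0194, 0], [0.025, 0.0194, 0], [0.025, 0.0194, 0], [0.025, 0.0194, 0], [0.025, 0.0194, 0], [0.025, 0.0194, 0], [0.025, 0.0194, 0], [0.025, 0.0194, 0], [0.025, 0.0194, 0], [0.01, 0.008, 0], [0, 0, 0], [0, 0, 0], [0, 0, 0], [0, 0, 0]], "gripper": [0.058, 0.058, 0.058, 0.058, 0.058, 0.058, 0.058, 0.058, 0.058, 0.058, 0.058, 0.058, 0.058, 0.058, 0.058, 0.058]}}

```text
time: 63.88
tool_pos: [0.6519, 0.1935, 0.1799]
tcp_rot: [-2.222, -2.22, 0.002]
wrist_force: [0.0, -0.7, -3.0]
width: 0.735
grip_force: 43.4
```

Emit:
{"method": "jog_arm", "body": {"turn": [[0, 0, 0], [0, 0, 0], [0, 0, 0], [0, 0, 0], [0, 0, 0], [0, 0, 0], [0, 0, 0], [0, 0, 0]], "delta_pos": [[0, 0, 0.01], [0, 0, 0.02], [0, 0, 0.015], [0, 0, 0.015], [0, 0, 0.006], [0, 0, 0.003], [0, 0, 0], [0, 0, 0]], "gripper": [0.058, 0.058, 0.058, 0.058, 0.058, 0.058, 0.058, 0.058]}}

```text
time: 64.55
tool_pos: [0.6533, 0.1945, 0.112]
tcp_rot: [2.221, 2.221, 0.001]
wrist_force: [0.9, 0.0, -3.4]
width: 0.737
grip_force: 43.3
```

Emit:
{"method": "jog_arm", "body": {"turn": [[0, 0, 0], [0, 0, 0], [0, 0, 0], [0, 0, 0], [0, 0, 0], [0, 0, 0], [0, 0, 0], [0, 0, 0], [0, 0, 0], [0, 0, 0], [0, 0, 0], [0, 0, 0]], "delta_pos": [[0, 0, 0.001], [0, 0, 0.001], [0, 0, 0.001], [0, 0, 0.001], [0, 0, 0.001], [0, 0, 0.001], [0, 0, 0.001], [0, 0, 0.001], [0, 0, 0.001], [0, 0, 0], [0, 0, 0], [0, 0, 0]], "gripper": [0.058, 0.058, 0.058, 0.058, 0.058, 0.058, 0.058, 0.058, 0.058, 0.058, 0.058, 0.058]}}

```text
time: 65.55
tool_pos: [0.6529, 0.1947, 0.1023]
tcp_rot: [2.221, 2.221, 0.0]
wrist_force: [0.9, -0.6, -3.9]
width: 0.736
grip_force: 43.4
```

Emit:
{"method": "jog_arm", "body": {"turn": [[0, 0, 0], [0, 0, 0], [0, 0, 0], [0, 0, 0], [0, 0, 0], [0, 0, 0], [0, 0, 0]], "delta_pos": [[0, 0, 0.001], [0, 0, 0.001], [0, 0, 0.001], [0, 0, 0.001], [0, 0, 0.0003], [0, 0, 0], [0, 0, 0]], "gripper": [0.058, 0.058, 0.058, 0.058, 0.058, 0.058, 0.058]}}

```text
time: 66.13
tool_pos: [0.6531, 0.1947, 0.0984]
tcp_rot: [2.221, 2.221, 0.001]
wrist_force: [0.1, -0.5, -0.4]
width: 0.739
grip_force: 43.4
```

Emit:
{"method": "jog_arm", "body": {"turn": [[0, 0, 0], [0, 0, 0], [0, 0, 0], [0, 0, 0], [0, 0, 0], [0, 0, 0], [0, 0, 0], [0, 0, 0]], "delta_pos": [[0, 0, 0], [0, 0, 0], [0, 0, 0], [0, 0, 0], [0, 0, 0], [0, 0, 0], [0, 0, 0], [0, 0, 0]], "gripper": [0.064, 0.066, 0.07, 0.075, 0.08, 0.085, 0.085, 0.085]}}

```text
time: 66.8
tool_pos: [0.6529, 0.1947, 0.098]
tcp_rot: [-2.221, -2.221, 0.0]
wrist_force: [0.9, 0.4, 0.0]
width: 0.998
grip_force: 0.0
```

Emit:
{"method": "jog_arm", "body": {"turn": [[0, 0, 0], [0, 0, 0], [0, 0, 0], [0, 0, 0], [0, 0, 0], [0, 0, 0], [0, 0, 0], [0, 0, 0], [0, 0, 0], [0, 0, 0], [0, 0, 0], [0, 0, 0], [0, 0, 0], [0, 0, 0], [0, 0, 0], [0, 0, 0], [0, 0, 0], [0, 0, 0], [0, 0, 0], [0, 0, 0]], "delta_pos": [[0, 0, -0.01], [0, 0, -0.02], [0, 0, -0.02], [0, 0, -0.025], [0, 0, -0.025], [0, 0, 0], [0, 0, 0], [0, 0, 0], [0, 0, 0], [0, 0, 0], [0, 0, 0], [0, 0, 0], [0, 0, 0], [0, 0, 0], [0, 0, 0], [0, 0, 0], [0, 0, 0], [0, 0, 0], [0, 0, 0], [0, 0, 0]], "gripper": [0.085, 0.085, 0.085, 0.085, 0.085, 0.085, 0.085, 0.085, 0.085, 0.085, 0.085, 0.085, 0.085, 0.085, 0.085, 0.085, 0.085, 0.085, 0.085, 0.085]}}

```text
time: 68.47
tool_pos: [0.6529, 0.1947, 0.198]
tcp_rot: [2.221, 2.221, 0.0]
wrist_force: [0.5, 0.3, -0.3]
width: 0.993
grip_force: 0.0
```

Emit:
{"method": "jog_arm", "body": {"turn": [[0, 0, 0], [0, 0, 0], [0, 0, 0], [0, 0, 0], [0, 0, 0], [0, 0, 0], [0, 0, 0], [0, 0, 0], [0, 0, 0], [0, 0, 0], [0, 0, 0], [0, 0, 0], [0, 0, 0], [0, 0, 0], [0, 0, 0], [0, 0, 0], [0, 0, 0], [0, 0, 0]], "delta_pos": [[0, 0, 0], [0, 0, 0], [0, 0, 0], [0, 0, 0], [0, 0, 0], [0, 0, 0], [0, 0, 0], [0, 0, 0], [0, 0, 0], [0, 0, 0], [0, 0, 0], [0, 0, 0], [0, 0, 0], [0, 0, 0], [0, 0, 0], [0, 0, 0], [0, 0, 0], [0, 0, 0]], "gripper": [0.085, 0.085, 0.085, 0.085, 0.085, 0.085, 0.085, 0.085, 0.085, 0.085, 0.085, 0.085, 0.085, 0.085, 0.085, 0.085, 0.085, 0.085]}}

```text
time: 69.97
tool_pos: [0.6529, 0.1947, 0.198]
tcp_rot: [-2.221, -2.221, -0.0]
wrist_force: [0.2, 0.2, -0.3]
width: 0.993
grip_force: 0.0
```

Emit:
{"method": "jog_arm", "body": {"turn": [[0, 0, 0], [0, 0, 0], [0, 0, 0], [0, 0, 0], [0, 0, 0], [0, 0, 0], [0, 0, 0], [0, 0, 0], [0, 0, 0], [0, 0, 0], [0, 0, 0], [0, 0, 0], [0, 0, 0], [0, 0, 0], [0, 0, 0], [0, 0, 0], [0, 0, 0], [0, 0, 0]], "delta_pos": [[0, 0, 0.02], [0, 0, 0.02], [0, 0, 0.02], [0, 0, 0.018], [0, 0, 0.012], [0, 0, 0.006], [0, 0, 0.003], [0, 0, 0], [0, 0, 0], [0, 0, 0], [0, 0, 0], [0, 0, 0], [0, 0, 0], [0, 0, 0], [0, 0, 0], [0, 0, 0], [0, 0, 0], [0, 0, 0]], "gripper": [0.085, 0.085, 0.085, 0.085, 0.085, 0.085, 0.085, 0.085, 0.078, 0.074, 0.071, 0.068, 0.066, 0.064, 0.058, 0.058, 0.058, 0.058], "grip_force": 25}}

```text
time: 71.47
tool_pos: [0.6531, 0.1948, 0.0991]
tcp_rot: [2.221, 2.221, 0.001]
wrist_force: [1.5, 0.4, 0.6]
width: 0.738
grip_force: 30.9
```

Emit:
{"method": "jog_arm", "body": {"turn": [[0, 0, 0], [0, 0, 0], [0, 0, 0], [0, 0, 0], [0, 0, 0], [0, 0, 0], [0, 0, 0], [0, 0, 0], [0, 0, 0], [0, 0, 0], [0, 0, 0], [0, 0, 0]], "delta_pos": [[0, 0, 0], [0, 0, -0.002], [0, 0, -0.003], [0, 0, -0.005], [0, 0, -0.01], [0, 0, -0.02], [0, 0, -0.02], [0, 0, -0.02], [0, 0, -0.01], [0, 0, 0], [0, 0, 0], [0, 0, 0]], "gripper": [0.058, 0.058, 0.058, 0.058, 0.058, 0.058, 0.058, 0.058, 0.058, 0.058, 0.058, 0.058], "grip_force": 38}}

```text
time: 72.47
tool_pos: [0.6519, 0.1945, 0.1875]
tcp_rot: [-2.221, -2.221, 0.003]
wrist_force: [-0.3, 0.5, -4.1]
width: 0.737
grip_force: 43.2
```

Emit:
{"method": "jog_arm", "body": {"turn": [[0, 0, 0], [0, 0, 0], [0, 0, 0], [0, 0, 0], [0, 0, 0], [0, 0, 0], [0, 0, 0], [0, 0, 0], [0, 0, 0], [0, 0, 0], [0, 0, 0], [0, 0, 0], [0, 0, 0], [0, 0, 0], [0, 0, 0], [0, 0, 0], [0, 0, 0], [0, 0, 0], [0, 0, 0]], "delta_pos": [[-0.013, -0.0007, 0], [-0.029, -0.0014, 0], [-0.029, -0.0014, 0], [-0.029, -0.0014, 0], [-0.029, -0.0014, 0], [-0.029, -0.0014, 0], [-0.029, -0.0014, 0], [-0.029, -0.0014, 0], [-0.029, -0.0014, 0], [-0.029, -0.0014, 0], [-0.029, -0.0014, 0], [-0.029, -0.0014, 0], [-0.029, -0.0014, 0], [-0.029, -0.0014, 0], [-0.029, -0.0014, 0], [-0.013, -0.0005, 0], [0, 0, 0], [0, 0, 0], [0, 0, 0]], "gripper": [0.058, 0.058, 0.058, 0.058, 0.058, 0.058, 0.058, 0.058, 0.058, 0.058, 0.058, 0.058, 0.058, 0.058, 0.058, 0.058, 0.058, 0.058, 0.058]}}

```text
time: 74.05
tool_pos: [0.6314, -0.2365, 0.1879]
tcp_rot: [-2.22, -2.22, 0.0]
wrist_force: [-0.5, 1.2, -3.4]
width: 0.738
grip_force: 43.2
```

Emit:
{"method": "jog_arm", "body": {"turn": [[0, 0, 0], [0, 0, 0], [0, 0, 0], [0, 0, 0], [0, 0, 0], [0, 0, 0], [0, 0, 0]], "delta_pos": [[0, 0, 0.02], [0, 0, 0.025], [0, 0, 0.025], [0, 0, 0.018], [0, 0, 0], [0, 0, 0], [0, 0, 0]], "gripper": [0.058, 0.058, 0.058, 0.058, 0.058, 0.058, 0.058]}}

```text
time: 74.63
tool_pos: [0.6331, -0.2367, 0.1023]
tcp_rot: [2.219, 2.222, 0.001]
wrist_force: [0.3, -0.0, -3.5]
width: 0.736
grip_force: 43.2
```

```bash
python3 - <<'E'
from blobs import *
st=read_state();print(st["time"],st["tool_pos"],st["tcp_rot"]);snap("wrist","w14")
q,d=((.632,-.238),.072);print(ringfit("w14",st,q,.024,d/2,(0,180),0,rng=.007),ringfit("w14",st,q,.024,d/2,(20,220),0,rng=.007))
b=st["tool_pos"][2]-.0271
for sg in(-1,0,1):print("base",ringfit("w14",st,st["tool_pos"],b,.032,(30,150),sg,rng=.005))
print("A lid",ringfit("w14",st,(.624,-.159),.062,.028,(0,360),0,rng=.005))
E
```

```text
74.6333 [ 0.63308477 -0.23666789  0.10226252] [2.21908541e+00 2.22174331e+00 1.23166917e-03]
(array([ 0.6335, -0.2361]), np.float64(17.4)) (array([ 0.6332, -0.2361]), np.float64(17.0))
base (array([ 0.6288, -0.2394]), np.float64(10.2))
base (array([ 0.6328, -0.239 ]), np.float64(25.9))
base (array([ 0.6334, -0.2412]), np.float64(23.0))
A lid (array([ 0.624 , -0.1583]), np.float64(37.7))
```

Emit:
{"method": "jog_arm", "body": {"turn": [[0, 0, 0], [0, 0, 0], [0, 0, 0], [0, 0, 0], [0, 0, 0], [0, 0, 0], [0, 0, 0], [0, 0, 0], [0, 0, 0]], "delta_pos": [[0.0005, 0, 0.01], [0, 0, 0.015], [0, 0, 0.012], [0, 0, 0.009], [0, 0, 0.005], [0, 0, 0.005], [0, 0, 0.004], [0, 0, 0], [0, 0, 0]], "gripper": [0.058, 0.058, 0.058, 0.058, 0.058, 0.058, 0.058, 0.058, 0.058]}}

```text
time: 75.43
tool_pos: [0.6322, -0.2369, 0.0409]
tcp_rot: [2.221, 2.221, -0.0]
wrist_force: [-0.7, 0.1, -3.1]
width: 0.738
grip_force: 43.2
```

Emit:
{"method": "jog_arm", "body": {"turn": [[0, 0, 0], [0, 0, 0], [0, 0, 0], [0, 0, 0], [0, 0, 0], [0, 0, 0], [0, 0, 0]], "delta_pos": [[0, 0, 0.002], [0, 0, 0.001], [0, 0, 0.001], [0, 0, 0.001], [0, 0, 0], [0, 0, 0], [0, 0, 0]], "gripper": [0.058, 0.058, 0.058, 0.058, 0.058, 0.058, 0.058]}}

```text
time: 76.02
tool_pos: [0.6322, -0.2368, 0.0361]
tcp_rot: [2.221, 2.221, 0.0]
wrist_force: [-0.3, 0.1, -3.1]
width: 0.737
grip_force: 43.4
```

Emit:
{"method": "jog_arm", "body": {"turn": [[0, 0, 0], [0, 0, 0], [0, 0, 0], [0, 0, 0]], "delta_pos": [[0, 0, 0.0006], [0, 0, 0.0006], [0, 0, 0], [0, 0, 0]], "gripper": [0.058, 0.058, 0.058, 0.058]}}

```text
time: 76.35
tool_pos: [0.6322, -0.2369, 0.0361]
tcp_rot: [2.221, 2.221, 0.0]
wrist_force: [-2.7, 1.7, 4.6]
width: 0.739
grip_force: 44.2
```

Emit:
{"method": "jog_arm", "body": {"turn": [[0, 0, 0], [0, 0, 0], [0, 0, 0], [0, 0, 0], [0, 0, 0], [0, 0, 0], [0, 0, 0], [0, 0, 0], [0, 0, 0], [0, 0, 0], [0, 0, 0], [0, 0, 0], [0, 0, 0], [0, 0, 0]], "delta_pos": [[0, 0, 0], [0, 0, 0], [0, 0, 0], [0, 0, 0], [0, 0, 0], [0, 0, -0.01], [0, 0, -0.02], [0, 0, -0.03], [0, 0, -0.035], [0, 0, -0.04], [0, 0, -0.04], [0, 0, -0.03], [0, 0, 0], [0, 0, 0]], "gripper": [0.066, 0.071, 0.077, 0.077, 0.077, 0.077, 0.077, 0.077, 0.077, 0.085, 0.085, 0.085, 0.085, 0.085]}}

```text
time: 77.52
tool_pos: [0.634, -0.2376, 0.2446]
tcp_rot: [2.216, 2.216, 0.005]
wrist_force: [-0.4, 0.1, -0.4]
width: 0.991
grip_force: 0.0
```

```bash
python3 - <<'E'
from blobs import *
st=read_state();print(st["time"],st["tool_pos"])
im=snap("wrist","w15")
for n,x0,h,d in(("B",(.632,-.237),.068,.064),("A",(.624,-.159),.062,.056),("C",(.615,-.090),.056,.048)):print(n,ringfit("w15",st,x0,h,d/2,(0,360),1,rng=.008))
s=snap("side","side9")
a=s[135:335,190:450];cv2.imwrite("pics/side9c.png",cv2.resize(a,None,fx=3,fy=3,interpolation=cv2.INTER_CUBIC)[:,:,::-1])
E
```

```text
77.5167 [ 0.63399139 -0.23758529  0.24464861]
B (array([ 0.6325, -0.2368]), np.float64(38.6))
A (array([ 0.6243, -0.1589]), np.float64(40.0))
C (array([ 0.6159, -0.0899]), np.float64(15.7))
```

View pics/side9c.png

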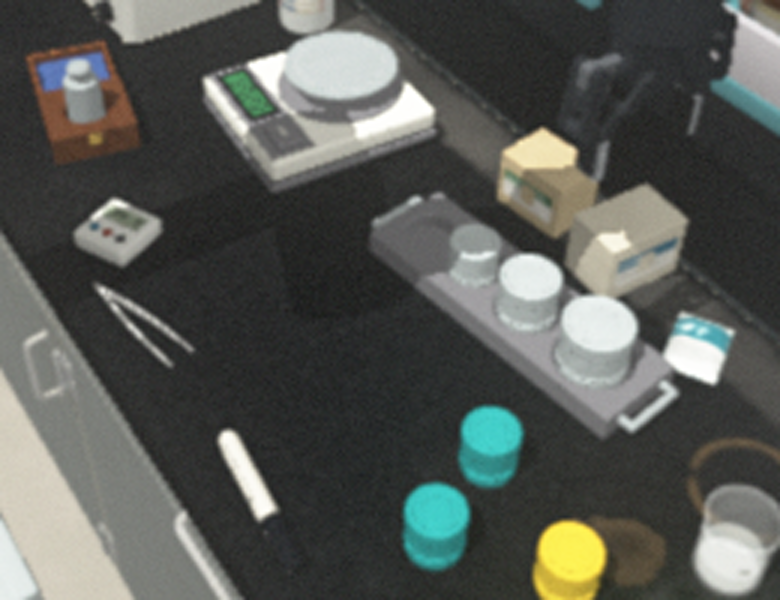

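The picture shows the weight upright in its case at (82,92), the pan empty at (342,66), and all three tins seated in their pockets at (475,255), (530,290) and (597,338). The timer, the cartons and the look-alikes have not moved. I'm handing the job in.

```bash
python3 -c "
from workcell import ticket
print(ticket.finish_job())"
```

```text
the job is handed in; nothing more can be done
None
```

I handed the job in at about 78 s: tare key pressed, check weight weighed and back in its case, and the 48, 56 and 64 mm tins weighed in that order and seated in their pockets (the 40 mm tin was absent); the system gave no verdict on it.

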